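# Load the drying rack: hang the retractor, stow its knobs

## Task

Put the washed retractor set away to dry: take the retractor out of its bracket and hang it by its ring on the hook inside the steel drying rack, going in through the front opening without touching the rack's frame with the retractor or the robot. Stand the retractor's two thumb knobs, now loose on the counter, upright in empty wells of the six-well carrier, one per well. Leave everything else as it is, including the knobs already in the carrier.

Things in the scene. Friction and masses are not known exactly. Their poses are not given: they have to be found in the camera images.
- rack_mouth (a point): The rack's front opening, 210 mm wide clear. Point in the plane of the opening, mid-width, 160 mm above the counter; x axis level, straight into the rack, z up. The upper bar's underside is 335 mm above the counter and roof rods at that height cover the inside, so an upright tool does not fit. A tray shelf with lip closes the lowest 22 mm, its pull 6 mm proud
- rack: Steel drying rack: open frame of 12 mm square bars standing on the counter, fixed; 234 mm wide, 139 mm deep, 347 mm high, wire rods closing roof and sides, only the front is open. Origin on the counter below the hook bar, mid-width, 48 mm behind the front opening; x axis points level into the rack (away from the opening), z up. Hook rail at the back, 127 mm behind the opening
- hook_bar (a point): Hook inside the rack, fixed to its back rail: a level steel bar, 8 mm thick, pointing to the opening, with an upturned tip. Point on the bar's axis where the ring should rest, 48 mm behind the opening. x axis along the bar into the rack, z up. The bar is straight from 24 mm in front of the point to 70 mm behind; the tip ends 36 mm in front, its top 15 mm above the bar's axis
- retractor_ring (a point): Centre of the finger ring at the top of the retractor (loose, dull titanium, 140 g nominal, 169 mm tall as it stands). Ring: 47 mm outside, 33 mm inside, 7 mm thick, its hole running along the x axis; y across the ring, z up along the shank. Hung on the hook, this point comes 12 mm below the axis of the hook's bar
- retractor_center (a point): Point in the middle of the shank's thickness and width, 75 mm below the ring's centre, 70 mm above the underside; the place to grip. Axes as the ring. Shank 14 mm wide along y, 6 mm thick along x; the bottom 32 mm is 26 mm wide. At the foot a flat blade, 36 x 26 x 4 mm, juts out 33 mm towards +x
- bracket: Ribbed black plastic bracket, fixed, in whose pocket the retractor starts upright: lift it straight up to free it. Walls 34 mm high, pocket floor 5 mm above the counter, about 2 mm of play all round, base plate 90 x 70 mm. Origin on the counter below the retractor's shank; x axis as the retractor's, z up
- knob_a_center (a point): Steel thumb knob, loose, standing upright on the counter: a plain round stub 20 mm in diameter (19 mm near its top) and 38 mm tall, 60 g nominal. The point is its centre, half-way up; z along its axis
- knob_b_center (a point): The second thumb knob, same as the first, also standing on the counter
- stored_a_center (a point): A like knob that already stands in the carrier's well1; centre, half-way up. To be left there
- stored_b_center (a point): A like knob that already stands in the carrier's well5; centre, half-way up. To be left there
- bottle_mid (a point): White round bottle, loose, 48 mm in diameter, 140 mm tall, standing between rack and bracket; the point is on its axis 70 mm up. A bystander
- bowl_mid (a point): Small steel lotion bowl, loose, 90 mm across, 40 mm high, behind the bottle; the point is on its axis 20 mm up. A bystander
- stringer_mid (a point): Purple plastic stringer rod, loose, 10 mm thick, 170 mm long, lying on the counter at the left; its middle. A bystander
- spare_a_mid (a point): Empty spare ribbed black bracket, loose, 50 x 42 x 34 mm, standing at the left; its centre. A bystander
- spare_b_mid (a point): Empty spare ribbed black bracket, loose, like the other, standing at the right; its centre. A bystander
- well0 (a point): Centre of the floor of well0 of the carrier: row nearer the robot, right as the robot sees it. x axis along the carrier's short side, y along its long side; neighbours 48 mm away along x, 47 mm along y
- well1 (a point): Centre of the floor of well1 of the carrier: row nearer the robot, middle as the robot sees it. x axis along the carrier's short side, y along its long side; neighbours 48 mm away along x, 47 mm along y
- well2 (a point): Centre of the floor of well2 of the carrier: row nearer the robot, left as the robot sees it. x axis along the carrier's short side, y along its long side; neighbours 48 mm away along x, 47 mm along y
- well3 (a point): Centre of the floor of well3 of the carrier: row farther from the robot, right as the robot sees it. x axis along the carrier's short side, y along its long side; neighbours 48 mm away along x, 47 mm along y
- well4 (a point): Centre of the floor of well4 of the carrier: row farther from the robot, middle as the robot sees it. x axis along the carrier's short side, y along its long side; neighbours 48 mm away along x, 47 mm along y
- well5 (a point): Centre of the floor of well5 of the carrier: row farther from the robot, left as the robot sees it. x axis along the carrier's short side, y along its long side; neighbours 48 mm away along x, 47 mm along y
- carrier: Six-well carrier, aluminium, fixed, open above, 100 (x) x 146 (y) x 16 mm; 2 x 3 square wells about 44 x 43 mm and 12 mm deep, parted by 4 mm walls; floor 4 mm above the counter. Origin under its centre, z up

How it is judged:
By the outcome, as a careful person would: the job done as asked, in the order asked, and still so for the second after the job is handed in, with the robot touching nothing.
It also fails if it takes over 70 s, if anything falls off the work surface, if the arm or the gripper's body presses on something with over 40 N, if the wrist force passes 120 N, or if a joint passes its speed limit or range.

## Robot

A 6-joint arm with a two-finger parallel gripper is mounted at the origin on the work surface. World frame = base frame: x ahead of the robot, y to its left, z up, the work surface at z = 0. Lengths are in m, angles in rad, forces in N, time in s.
With the tool pointing down it reaches from about 0.275 to 0.825 m from the base axis. Payload 4.9 kg.
Tool frame: the origin (TCP) lies on the front face of the gripper's body, between the roots of the fingers; the fingertips stand 73 mm ahead of it and the grasp point (between the pads) lies env.pinch_z ahead of it (env.pinch_z is the distance from the TCP to the grasp point, in m); x points along the fingers, y is the direction in which the jaws open and shut, and the axes are right-handed (so a half turn about x gives the same grasp; the last joint's range is limited). The gripper opens to 85 mm and grips with 20 to 120 N. Pads are 22 mm wide; open, the fingers measure 114 mm over their backs; the gripper's body (76 mm by 85 mm) begins 54 mm behind the grasp point. The pads swing forward as they close: fully open they stand 13 mm farther back than shut.
Start: joints at [1.106, 0.326, -0.193, 1.052, 0, 1.437], TCP at [0.179, 0.52, 0.304] pointing down, gripper open.
Joint ranges: [-2.65, 2.65], [-0.97, 1.79], [-1.3, 1.35], [-1.93, 2.1], [-1.47, 1.37], [-3.14, 3.14]. Speed limits (rad/s): [2.57, 2.57, 3.14, 3.14, 3.14, 3.14].

## Interface

Orientations are given as a unit quaternion [w, x, y, z].
In Python, from rig import env, viewer gives the robot as it stands.
- The arm moves only by the tool drive_tool, never from a script. Its argument "moves" is text: rows parted by semicolons, each of 5 numbers parted by spaces: the opening, from 0 (shut) to 1 (fully open), then the shift along the tool's x, y, z in cm, then the turn about the tool's x in degrees. In form: gripper x y z turn; .... A call has 1 to 10 rows; each row is the pose to reach, as a shift and turn from the pose commanded when the call began, along the tool's axes at that moment; what a row does not reach only later rows make up. A row lasts 1/10 s, in which the tool goes at most 50 mm and 8.59 degrees, less where a joint would pass 70% of its speed; a pose out of reach is approached as far as the arm can. A call with a gripper value outside its range is refused whole. The fingers move at their own pace and stop on an object; "grip_force" is the grip in N (left out, the last holds). Time passes only in rows, so rows that repeat a pose let the fingers close. It gives the time, the measured TCP pose, the force and the opening at its end, in the units of the state.
- env.get_obs(): the state, without advancing time (a new reading comes with each control period).
- viewer.capture(name): name is "scene" or "top"; returns a dict with "frame" (400x640x3 uint8, red, green, blue), "z_map" (400x640 float32, m along the optical axis (not along the pixel's ray), 0 where there is no reading), "camera_matrix" (3x3 intrinsics, pixels), "pose" (4x4, takes a point from camera to world coordinates). Camera axes: x right, y up, looking along -z (the intrinsics and any distortion apply to the point x, -y, -z); pixel columns grow to the right and rows downward; lengths in m; the calibration is good to about 2 mm. A picture is of the moment at which its call begins.
- env.finish_job(): hands the job in, once; it reports no verdict.
The state is a dict: "time_s": time; "joints": joint angles; "joint_vel": joint speeds; "joint_efforts": joint torques, N m; "ee_pos": TCP position; "orientation": TCP orientation; "ft_force": force on the tool from outside, world axes, zero at the start; "moment": the same for the moment, N m; "gripper_width": finger opening in m.
Only numpy, scipy, OpenCV 4.12 (cv2) and the standard library are available. Lean on these libraries where they do the work, as an engineer would, in place of code of your own. Each camera call takes 0.05 s, during which the arm holds its last target.

## Working session

There is one attempt and no reset: what is moved stays moved. The work goes in short steps, Python scripts to look and compute and a tool call to move; the robot and the scene stay as the last step left them, time stands still between calls to the robot, and variables do not carry over. Pictures are saved under pics/ and viewed, and the job is handed in when it is done.

Besides the shell and the picture viewer there is one more tool, called after ">>>" in YAML: its name, and indented under it one key for each argument. drive_tool: Moves the arm, as the interface text tells. Its arguments: {"type":"object","properties":{"moves":{"type":"string"},"grip_force":{"type":"number"}},"required":["moves"]}

```bash
ls; mkdir -p pics; python3 - <<'E'
from rig import env, viewer
import cv2, numpy as np, pickle
print(env.get_obs(), env.pinch_z)
for n in ["scene","top"]:
    c=viewer.capture(n); pickle.dump(c,open(f"cap_{n}_0.pkl","wb"))
    cv2.imwrite(f"pics/{n}0.png",c["frame"][:,:,::-1])
    print(n,c["camera_matrix"],c["pose"],[k for k in c])
E
```

```text
pics
{'time_s': 0.0, 'joints': array([ 1.10580641e+00,  3.26958271e-01, -1.93580887e-01,  1.05200348e+00,
       -1.10887899e-07,  1.43660158e+00]), 'joint_vel': array([ 0.0006903 ,  0.00012968,  0.00023079,  0.000995  , -0.00042655,
        0.00178634]), 'joint_efforts': array([ 4.22418889e-04, -4.43398905e+01,  2.62438399e+01,  1.54696440e-02,
       -2.50166413e-04,  9.01775167e-06]), 'ee_pos': array([0.17841712, 0.51977405, 0.30309503]), 'orientation': array([ 0.69727443,  0.11583128,  0.69763879, -0.11701112]), 'ft_force': array([0.20123663, 0.87273204, 0.02411197]), 'moment': array([-0.03211691,  0.05235185, -0.01909918]), 'gripper_width': 0.08552279911943368} 0.0539
scene [[484.02171126   0.         315.17688828]
 [  0.         484.02171126 197.59972454]
 [  0.           0.           1.        ]] [[-0.66926857 -0.46005701  0.58346134  1.347502  ]
 [ 0.74292612 -0.40181816  0.53535311  0.74633932]
 [-0.01184759  0.79176367  0.61071263  0.94049258]
 [ 0.          0.          0.          1.        ]] ['frame', 'z_map', 'camera_matrix', 'pose']
top [[388.20388768   0.         319.38667127]
 [  0.         388.20388768 205.05564757]
 [  0.           0.           1.        ]] [[ 0.01081271  0.9882531  -0.15244307  0.40245074]
 [-0.99983364  0.00844563 -0.01616661  0.02349527]
 [-0.01468922  0.15259251  0.98818002  1.25293636]
 [ 0.          0.          0.          1.        ]] ['frame', 'z_map', 'camera_matrix', 'pose']
```

View pics/scene0.png

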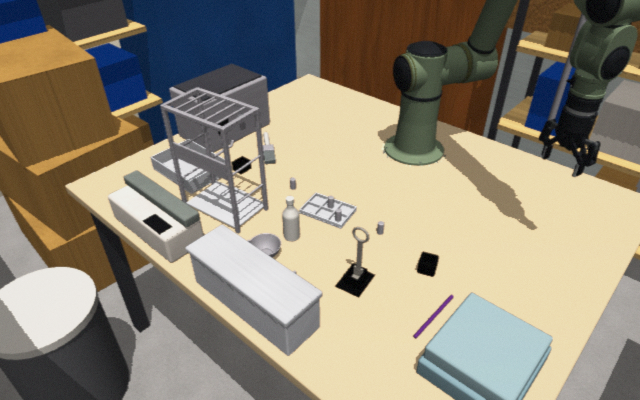

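View pics/top0.png

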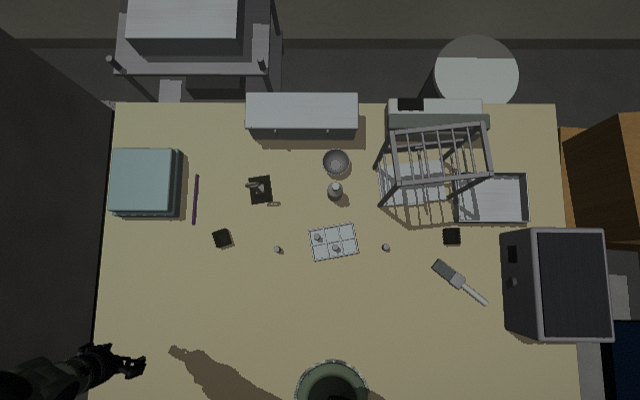

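The top view is +x up and +y left. The rack is near (430,165), the carrier at (333,242), the loose knobs at (278,250) and (385,247), and the retractor at (258,188). I'll enlarge these areas.

```bash
cat > h.py <<'E'
import numpy as np, cv2, pickle
def load(n,i): return pickle.load(open(f"cap_{n}_{i}.pkl","rb"))
def ray(c,u,v):
    K=c["camera_matrix"];P=c["pose"]
    d=np.array([(u-K[0,2])/K[0,0],-(v-K[1,2])/K[1,1],-1.0])
    return P[:3,3],P[:3,:3]@d
def onz(c,u,v,z):
    o,d=ray(c,u,v); t=(z-o[2])/d[2]; return o+t*d
def proj(c,p):
    K=c["camera_matrix"];P=c["pose"]
    q=P[:3,:3].T@(np.asarray(p,float)-P[:3,3])
    return np.array([K[0,0]*q[0]/-q[2]+K[0,2],K[1,1]*-q[1]/-q[2]+K[1,2]])
def tri(c1,uv1,c2,uv2):
    o1,d1=ray(c1,*uv1);o2,d2=ray(c2,*uv2)
    A=np.stack([d1,-d2],1); s=np.linalg.lstsq(A,o2-o1,rcond=None)[0]
    a=o1+s[0]*d1;b=o2+s[1]*d2
    return (a+b)/2,np.linalg.norm(a-b)
def cloud(c):
    K=c["camera_matrix"];P=c["pose"];z=c["z_map"]
    v,u=np.mgrid[:z.shape[0],:z.shape[1]]
    q=np.stack([(u-K[0,2])/K[0,0]*z,-(v-K[1,2])/K[1,1]*z,-z],-1)
    p=q@P[:3,:3].T+P[:3,3]; p[z==0]=np.nan
    return p
def crop(c,x0,y0,x1,y1,s,fn):
    cv2.imwrite(fn,cv2.resize(c["frame"][y0:y1,x0:x1,::-1],None,fx=s,fy=s,interpolation=cv2.INTER_CUBIC))
E
python3 - <<'E'
from h import *
s=load("scene",0);t=load("top",0)
crop(t,365,95,525,215,5,"pics/t_rack.png")
crop(t,200,140,400,270,4,"pics/t_mid.png")
crop(s,150,80,310,240,3.7,"pics/s_rack.png")
crop(s,270,170,450,300,4.4,"pics/s_mid.png")
E
```

```text
(no output)
```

View pics/t_rack.png

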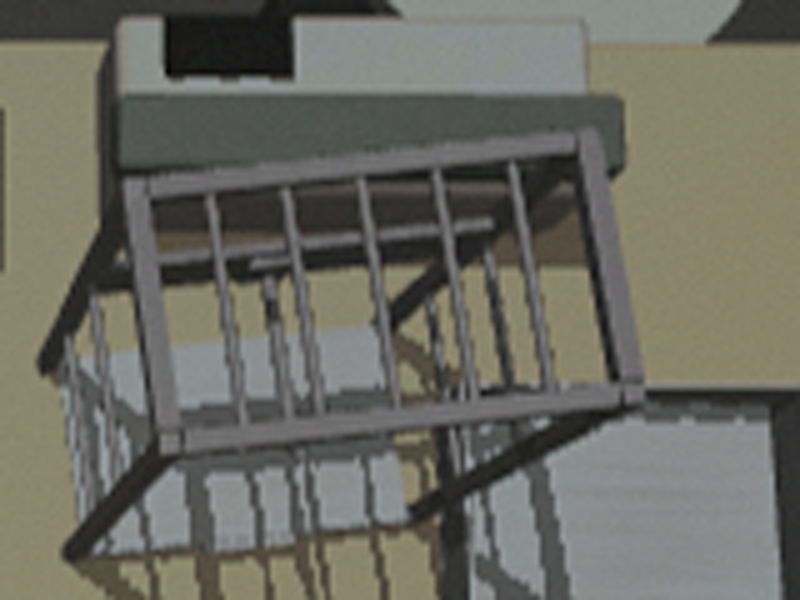

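View pics/s_rack.png

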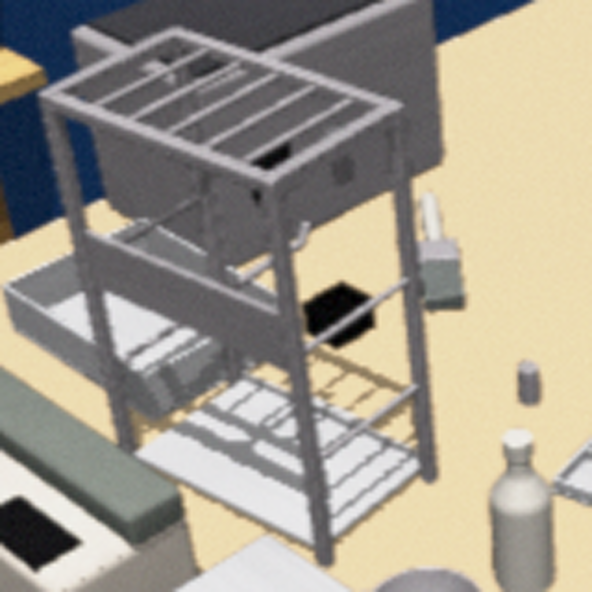

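View pics/t_mid.png

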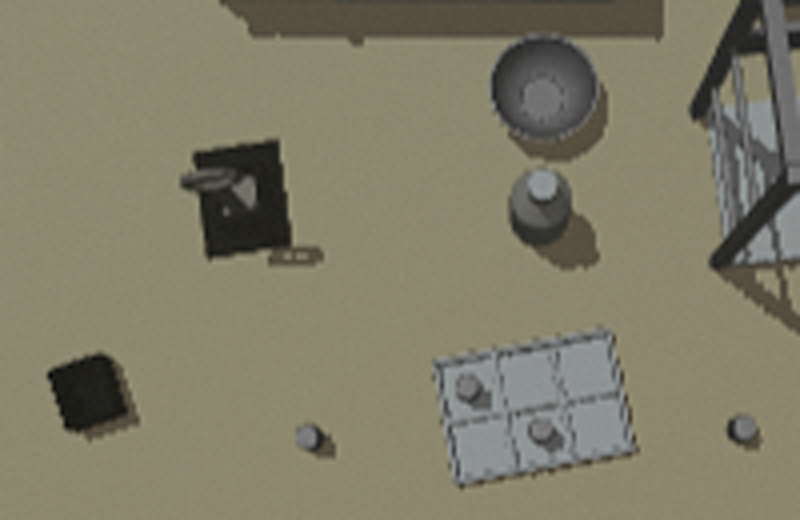

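View pics/s_mid.png

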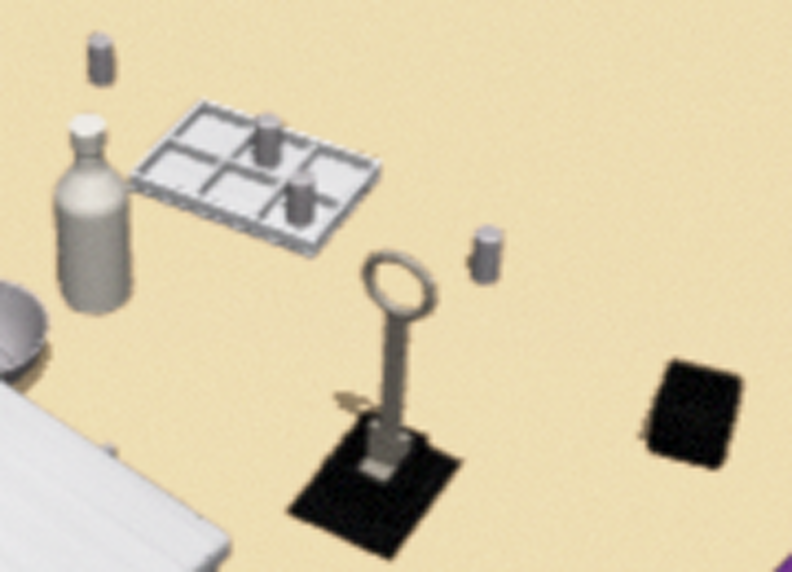

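```bash
python3 - <<'E'
from h import *
s=load("scene",0);t=load("top",0)
ct=cloud(t);cs=cloud(s)
# table depth check
for nm,c in (("top",ct),("scene",cs)):
    z=c[...,2]; r=z[(abs(z)<0.02)]
    print(nm,"table z",np.nanmedian(r),np.nanstd(r))
# rack roof
def rect(c,zlo,zhi,u0,v0,u1,v1):
    m=np.zeros(c.shape[:2],bool); m[v0:v1,u0:u1]=True
    m&=(c[...,2]>zlo)&(c[...,2]<zhi)
    p=c[m]; return m,p
m,p=rect(ct,.325,.37,365,95,525,215); print(len(p),np.median(p[:,2]))
r=cv2.minAreaRect(p[:,:2].astype(np.float32)*1000);print(r,cv2.boxPoints(r))
m,p=rect(cs,.325,.37,150,80,310,240); print(len(p),np.median(p[:,2]))
r=cv2.minAreaRect(p[:,:2].astype(np.float32)*1000);print(r,cv2.boxPoints(r))
# knobs
for nm,c,box in (("A t",ct,(268,240,290,262)),("B t",ct,(376,238,396,258)),("A s",cs,(372,216,390,240)),("B s",cs,(285,174,300,193)),("st1 t",ct,(328,242,345,256)),("st5 t",ct,(311,230,325,245)),("bottle",ct,(325,175,346,203)),("bowl",ct,(320,146,352,176)),("ring",ct,(240,178,268,192)),("ring s",cs,(350,224,372,245))):
    m,p=rect(c,.012,.2,*box); q=p[p[:,2]>np.percentile(p[:,2],50)] if len(p) else p
    print(nm,len(p),p.mean(0).round(4),np.percentile(p[:,2],[5,50,95]).round(4),"top half",q.mean(0).round(4))
E
```

```text
top table z -0.0009799073036289574 0.004485295399730055
scene table z 0.000548296208015997 0.004761709426531124
2306 0.3444002192201554
((671.9277954101562, -252.86965942382812), (139.90847778320312, 235.42202758789062), 6.907818794250488) [[ 588.32404 -144.42668]
 [ 616.63873 -378.13974]
 [ 755.53156 -361.31262]
 [ 727.21686 -127.59958]]
1625 0.3444331937480377
((670.7670288085938, -254.5935821533203), (144.06002807617188, 242.5546112060547), 6.441725254058838) [[ 585.5853  -142.16321]
 [ 612.7982  -383.18643]
 [ 755.9487  -367.02396]
 [ 728.73584 -126.00073]]
A t 34 [0.4491 0.1746 0.0336] [0.0185 0.0357 0.0406] top half [0.4485 0.1755 0.0378]
B t 38 [ 0.4597 -0.1633  0.033 ] [0.0182 0.0348 0.0399] top half [ 0.4595 -0.1648  0.0373]
A s 63 [0.4525 0.1769 0.0297] [0.0151 0.0312 0.0404] top half [0.4511 0.176  0.0374]
B s 53 [ 0.4626 -0.1637  0.029 ] [0.0169 0.0316 0.0392] top half [ 0.4606 -0.1651  0.0363]
st1 t 56 [ 0.4543 -0.0099  0.0281] [0.0129 0.0326 0.0437] top half [ 0.4565 -0.006   0.0401]
st5 t 56 [0.4879 0.0474 0.0284] [0.0129 0.0355 0.0429] top half [0.4891 0.051  0.0403]
bottle 238 [ 0.6241 -0.0038  0.0932] [0.032  0.0931 0.1399] top half [ 0.6266 -0.0038  0.116 ]
bowl 349 [ 0.7385 -0.0072  0.027 ] [0.0131 0.0269 0.0405] top half [ 0.7379 -0.008   0.0353]
ring 168 [0.6406 0.2341 0.0897] [0.0188 0.0861 0.1708] top half [0.6295 0.2353 0.1448]
ring s 142 [0.6304 0.236  0.1498] [0.1236 0.1487 0.172 ] top half [0.6304 0.2369 0.1643]
```

```bash
python3 - <<'E'
from h import *
s=load("scene",0);t=load("top",0);ct=cloud(t);cs=cloud(s)
yaw=np.radians(6.8); ex=np.array([np.cos(yaw),np.sin(yaw),0]);ey=np.array([-np.sin(yaw),np.cos(yaw),0])
O=np.array([.6025,-.2620,0])  # mouth on counter
def onplane(c,u,v):
    o,d=ray(c,u,v); k=((O-o)@ey)/(d@ey); p=o+k*d; return (p-O)@ex,p[2]
for (u,v) in [(235,275),(255,268),(275,257),(290,248),(300,240),(304,228)]:
    U,V=u/3.7+150,v/3.7+80
    print("scene",(u,v),onplane(s,U,V), "depth pt", ((cs[int(round(V)),int(round(U))]-O)@ex).round(4),((cs[int(round(V)),int(round(U))]-O)@ey).round(4),cs[int(round(V)),int(round(U)),2].round(4))
for c,bx,nm in ((cs,(150,80,310,240),"s"),(ct,(365,95,525,215),"t")):
    P=c[bx[1]:bx[3],bx[0]:bx[2]].reshape(-1,3); 
    a=(P-O)@ex;b=(P-O)@ey
    m=(abs(b)<.02)&(a>0.0)&(a<.1)&(P[:,2]>.05)&(P[:,2]<.325)
    print(nm,m.sum()); 
    for q in sorted(zip(a[m].round(3),b[m].round(3),P[m,2].round(3))): print(tuple(map(float,q)),end=' ')
    print()
crop(s,190,120,260,190,11,"pics/s_hook.png")
E
```

```text
scene (235, 275) (np.float64(0.08091254690812896), np.float64(0.202487888665145)) depth pt -0.0818 -0.1882 0.0505
scene (255, 268) (np.float64(0.06001600232307678), np.float64(0.19787005639423605)) depth pt 0.0733 0.0158 0.2119
scene (275, 257) (np.float64(0.03800792634643392), np.float64(0.19650984527910897)) depth pt 0.1381 0.1103 0.2882
scene (290, 248) (np.float64(0.021076415402031184), np.float64(0.19610631432576742)) depth pt 0.1296 0.1168 0.2921
scene (300, 240) (np.float64(0.009346868329230198), np.float64(0.1975375615874475)) depth pt 0.0292 0.0209 0.2143
scene (304, 228) (np.float64(0.003353430008308363), np.float64(0.20559908258447968)) depth pt 0.0166 0.0132 0.2154
s 56
(0.013, 0.015, 0.221) (0.015, 0.012, 0.221) (0.016, 0.016, 0.213) (0.016, 0.018, 0.22) (0.017, 0.013, 0.215) (0.017, 0.014, 0.219) (0.019, 0.012, 0.216) (0.019, 0.019, 0.218) (0.02, 0.014, 0.204) (0.02, 0.016, 0.212) (0.021, 0.013, 0.214) (0.021, 0.017, 0.216) (0.024, 0.016, 0.213) (0.024, 0.019, 0.211) (0.025, 0.016, 0.207) (0.027, 0.014, 0.211) (0.028, 0.012, 0.211) (0.029, 0.016, 0.209) (0.03, 0.017, 0.
[... 1728 characters left out ...]
 0.211) (0.069, 0.019, 0.209) (0.072, 0.012, 0.207) (0.072, 0.016, 0.209) (0.072, 0.018, 0.209) (0.074, 0.012, 0.208) (0.074, 0.016, 0.21) (0.075, 0.018, 0.208) (0.076, 0.019, 0.204) (0.077, 0.016, 0.212) (0.078, 0.017, 0.209) (0.079, 0.019, 0.203) (0.08, 0.014, 0.208) (0.08, 0.017, 0.209) (0.081, 0.02, 0.208) (0.083, 0.014, 0.207) (0.083, 0.017, 0.21) (0.084, 0.018, 0.206) (0.086, 0.013, 0.206) (0.086, 0.017, 0.211) (0.086, 0.02, 0.211) (0.088, 0.014, 0.211) (0.088, 0.016, 0.211) (0.09, 0.018, 0.207) (0.091, 0.013, 0.209) (0.091, 0.016, 0.213) (0.093, 0.018, 0.207) (0.095, 0.015, 0.209) (0.095, 0.018, 0.21) (0.097, 0.015, 0.21) (0.098, 0.017, 0.208) (0.099, 0.019, 0.206) (0.1, 0.015, 0.211)
```

View pics/s_hook.png

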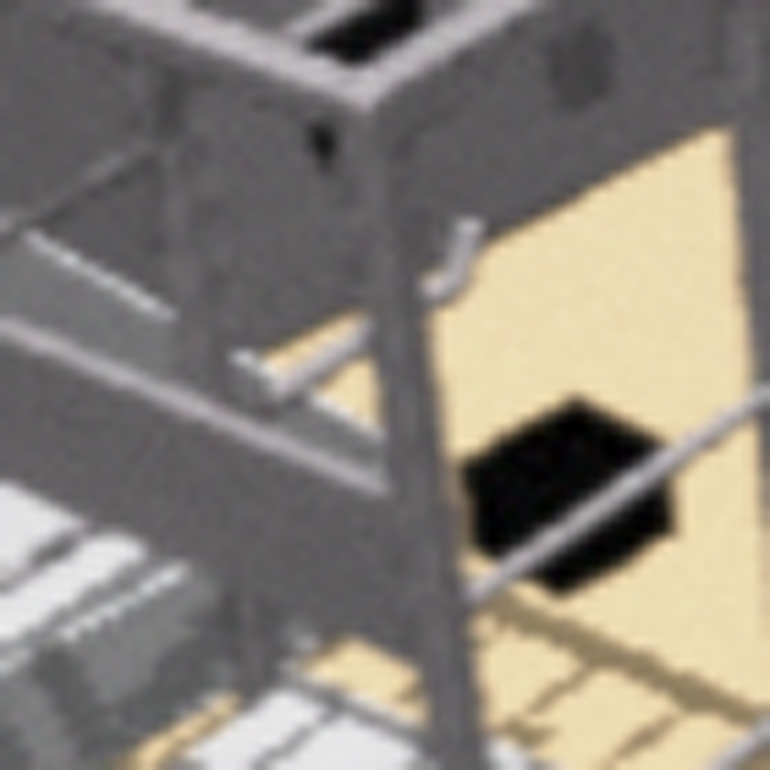

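```bash
python3 - <<'E'
from h import *
s=load("scene",0);t=load("top",0);ct=cloud(t);cs=cloud(s)
yaw=np.radians(6.8); ex=np.array([np.cos(yaw),np.sin(yaw),0]);ey=np.array([-np.sin(yaw),np.cos(yaw),0])
O=np.array([.6025,-.2620,0])
for c,bx,nm in ((cs,(150,80,310,240),"s"),(ct,(365,95,525,215),"t")):
    P=c[bx[1]:bx[3],bx[0]:bx[2]].reshape(-1,3); a=(P-O)@ex;b=(P-O)@ey
    m=(abs(b)<.05)&(a>0.0)&(a<.115)&(P[:,2]>.19)&(P[:,2]<.24)
    print(nm,m.sum(),np.percentile(b[m],[2,25,50,75,98]).round(4),np.percentile(P[m,2],[2,25,50,75,98]).round(4))
    k=np.polyfit(a[m],b[m],1);print("b vs a",k, a[m].min())
    mb=m&(a>.03); print("bar z top",np.percentile(P[mb,2],[10,50,90,98]), "tip z max",P[m&(a<.03),2].max())
    # posts: front/back at low heights
    for lo,hi in ((.05,.1),(.12,.18),(.24,.3),(.337,.36)):
        mm=(P[:,2]>lo)&(P[:,2]<hi)&(a>-.03)&(a<.16)&(abs(b)<.14)
        f=mm&(a<.02);print((lo,hi),"a range",np.nanpercentile(a[mm],[1,99]).round(3),"front b range",np.nanpercentile(b[f],[1,99]).round(4) if f.sum() else None, "all b",np.nanpercentile(b[mm],[1,99]).round(4))
    # panel
    mm=(a>.1)&(a<.16)&(abs(b)<.09)&(P[:,2]>.03)&(P[:,2]<.325); print("panel", np.percentile(P[mm,2],[2,50,98]),np.percentile(a[mm],[5,50,95]))
E
```

```text
s 62 [0.0115 0.0143 0.0157 0.0174 0.0206] [0.2041 0.2084 0.2108 0.2124 0.2207]
b vs a [0.00424492 0.01560133] 0.013182437959026874
bar z top [0.20610427 0.2101403  0.2121318  0.21418026] tip z max 0.22094898574455724
(0.05, 0.1) a range [-0.001  0.14 ] front b range [-0.1323  0.1178] all b [-0.1383  0.1178]
(0.12, 0.18) a range [-0.003  0.14 ] front b range [-0.1175  0.1184] all b [-0.1174  0.1184]
(0.24, 0.3) a range [-0.001  0.14 ] front b range [-0.1179  0.1186] all b [-0.1166  0.1188]
(0.337, 0.36) a range [0.    0.139] front b range [-0.1143  0.1174] all b [-0.1168  0.1181]
panel [0.18191411 0.20950649 0.23278021] [0.1270681  0.13071797 0.13312463]
t 92 [0.0123 0.0149 0.0167 0.0183 0.02  ] [0.2037 0.2075 0.209  0.211  0.2214]
b vs a [-0.00507757  0.01683247] 0.013408615966527995
bar z top [0.20572838 0.20880183 0.21125934 0.21280119] tip z max 0.2229445541178383
(0.05, 0.1) a range [-0.026  0.138] front b range [-0.1295  0.1185] all b [-0.1367  0.1185]
(0.12, 0.18) a range [0.    0.138] front b range [-0.1117  0.1187] all b [-0.1129  0.1187]
(0.24, 0.3) a range [0.    0.138] front b range [-0.1132  0.1186] all b [-0.1133  0.1185]
(0.337, 0.36) a range [0.001 0.139] front b range [-0.1133  0.1174] all b [-0.1152  0.1181]
panel [0.18136975 0.21695952 0.23191866] [0.11770614 0.12772317 0.13261287]
```

```bash
python3 - <<'E'
from h import *
s=load("scene",0);t=load("top",0);ct=cloud(t);cs=cloud(s)
for c,bx,nm in ((cs,(330,215,390,300),"s"),(ct,(235,165,280,210),"t")):
    P=c[bx[1]:bx[3],bx[0]:bx[2]].reshape(-1,3)
    r=P[(P[:,2]>.130)]
    k=np.polyfit(r[:,1],r[:,0],1); print(nm,"ring",len(r),r.mean(0).round(4),(r.min(0)).round(4),r.max(0).round(4),"yaw deg",-np.degrees(np.arctan(k[0])))
    for lo,hi in ((.05,.08),(.08,.12)):
        q=P[(P[:,2]>lo)&(P[:,2]<hi)]; print(lo,hi,len(q),q.mean(0).round(4),q[:,:2].min(0).round(4),q[:,:2].max(0).round(4))
    q=P[(P[:,2]>.0)&(P[:,2]<.02)]
    
    f=np.asarray(P)
# bracket base: black mask
for c,cl,bx,nm in ((t,ct,(235,165,285,210),"t"),(s,cs,(325,255,385,305),"s")):
    fr=c["frame"][bx[1]:bx[3],bx[0]:bx[2]].astype(int).max(-1); m=(fr<45).astype(np.uint8)
    n,l,st,_=cv2.connectedComponentsWithStats(m); i=1+st[1:,4].argmax()
    v,u=np.nonzero(l==i); pts=np.array([onz(c,a+bx[0],b+bx[1],.003)[:2] for a,b in zip(u,v)],np.float32)*1000
    r=cv2.minAreaRect(pts); print(nm,r)
E
```

```text
s ring 126 [0.6303 0.236  0.153 ] [0.6233 0.2126 0.1302] [0.6366 0.2585 0.1757] yaw deg 9.185518707239657
0.05 0.08 41 [0.6312 0.2367 0.0662] [0.6264 0.2293] [0.6345 0.244 ]
0.08 0.12 70 [0.6308 0.2358 0.0997] [0.6248 0.2268] [0.6349 0.2421]
t ring 66 [0.6299 0.2353 0.1549] [0.6244 0.2145 0.1304] [0.6368 0.2569 0.1757] yaw deg 9.257157532300797
0.05 0.08 12 [0.629  0.235  0.0637] [0.6265 0.2297] [0.6342 0.2426]
0.08 0.12 16 [0.6282 0.2348 0.1005] [0.6265 0.2297] [0.6321 0.2437]
t ((645.8124389648438, 239.53875732421875), (86.42015075683594, 66.76986694335938), 8.756102561950684)
s ((641.611328125, 235.55340576171875), (92.87178039550781, 65.95199584960938), 8.912264823913574)
```

>>> drive_tool:
  moves: "1 -3 -8 19 -9; 1 -6 -16 38 -18; 1 -10 -25.3 58.6 -27; 1 -10 -25.3 58.6 -27; 1 -10 -25.3 58.6 -27; 1 -10 -25.3 58.6 -27; 1 -10 -25.3 58.6 -27; 1 -10 -25.3 58.6 -27; 1 -10 -25.3 58.6 -27; 1 -10 -25.3 58.6 -27"

```text
time_s: 1.1
ee_pos: [0.5348, 0.1958, 0.3788]
orientation: [0.705, -0.049, 0.706, 0.05]
ft_force: [0.4, 0.6, 0.3]
gripper_width: 0.0853
```

>>> drive_tool:
  moves: "1 -2 -11 30 0; 1 -2 -11 30 0; 1 -2 -11 30 0; 1 -2 -11 30 0; 1 -2 -11 30 0; 1 -2 -11 30 0; 1 -2 -11 30 0; 1 -2 -11 40 0; 1 -2 -11 40 0; 1 -2 -11 40 0"

```text
time_s: 2.1
ee_pos: [0.8024, 0.1235, 0.4039]
orientation: [0.714, -0.049, 0.697, 0.05]
ft_force: [0.9, 0.4, 0.5]
gripper_width: 0.0855
```

```bash
python3 - <<'E'
from rig import env
o=env.get_obs();print({k:np.round(v,3) if 0 else v for k,v in o.items() if k in("joints","ee_pos","orientation","time_s")})
E
```

```text
{'time_s': 2.1, 'joints': array([ 0.06133325,  1.03649697,  1.34745444,  1.85788472,  0.0019748 ,
       -0.07860298]), 'ee_pos': array([0.80241543, 0.12347224, 0.40394302]), 'orientation': array([ 0.71377   , -0.04881408,  0.69688099,  0.05006459])}
```

>>> drive_tool:
  moves: "1 0 0 10 0; 1 0 0 20 0; 1 0 0 30 0; 1 0 0 30 0; 1 0 0 30 0"

```text
time_s: 2.6
ee_pos: [0.8501, 0.1291, 0.3462]
orientation: [0.731, -0.048, 0.678, 0.051]
ft_force: [0.1, -0.5, 0.1]
gripper_width: 0.0853
```

```bash
cat > st.py <<'E'
from rig import env
import numpy as np
from scipy.spatial.transform import Rotation as R
o=env.get_obs();q=o["orientation"];M=R.from_quat([q[1],q[2],q[3],q[0]]).as_matrix()
print("t",round(o["time_s"],2),"j",o["joints"].round(3),"p",o["ee_pos"].round(4),"F",o["ft_force"].round(1),"w",round(o["gripper_width"],4))
print("pitch down deg",round(np.degrees(np.arcsin(-M[2,0])),2),"heading x",round(np.degrees(np.arctan2(M[1,0],M[0,0])),2))
print(M.round(4)); print("grasp",(o["ee_pos"]+M[:,0]*env.pinch_z).round(4))
E
python3 st.py
```

```text
t 2.6 j [ 0.064  1.108  1.346  1.734  0.005 -0.076] p [0.8501 0.1291 0.3462] F [ 0.1 -0.5  0.1] w 0.0853
pitch down deg 85.69 heading x 7.18
[[ 0.0746 -0.1399  0.9873]
 [ 0.0094  0.9902  0.1396]
 [-0.9972 -0.0011  0.0752]]
grasp [0.8541 0.1296 0.2924]
```

>>> drive_tool:
  moves: "1 -10 0 10 0; 1 -20 0 20 0; 1 -30 0 30 0; 1 -30 0 30 0; 1 -30 0 30 0"

```text
time_s: 3.1
ee_pos: [0.8283, 0.125, 0.4242]
orientation: [0.749, -0.047, 0.659, 0.052]
ft_force: [-0.4, -0.6, 0.6]
gripper_width: 0.0853
```

```bash
python3 st.py
```

```text
t 3.1 j [ 0.06   1.014  1.348  1.777  0.008 -0.08 ] p [0.8283 0.125  0.4242] F [-0.4 -0.6  0.6] w 0.0853
pitch down deg 82.71 heading x 7.01
[[ 0.1259 -0.1398  0.9821]
 [ 0.0155  0.9902  0.139 ]
 [-0.9919 -0.0023  0.1268]]
grasp [0.835  0.1259 0.3707]
```

>>> drive_tool:
  moves: "1 -30 0 60 0; 1 -30 0 60 0"

```text
time_s: 3.3
ee_pos: [0.8394, 0.1262, 0.4356]
orientation: [0.764, -0.046, 0.641, 0.053]
ft_force: [0.9, 0.7, 0.5]
gripper_width: 0.0855
```

```bash
python3 st.py|head -2
```

```text
t 3.3 j [ 0.059  1.003  1.347  1.74   0.011 -0.08 ] p [0.8394 0.1262 0.4356] F [0.9 0.7 0.5] w 0.0855
pitch down deg 79.97 heading x 7.03
```

>>> drive_tool:
  moves: "1 -10 0 60 0; 1 -10 0 60 0"

```text
time_s: 3.5
ee_pos: [0.8614, 0.1289, 0.427]
orientation: [0.779, -0.045, 0.624, 0.053]
ft_force: [0.0, -0.7, -1.2]
gripper_width: 0.0853
```

```bash
python3 st.py
```

```text
t 3.5 j [ 0.06   1.018  1.347  1.681  0.014 -0.079] p [0.8614 0.1289 0.427 ] F [ 0.  -0.7 -1.2] w 0.0853
pitch down deg 77.41 heading x 7.01
[[ 0.2163 -0.1395  0.9663]
 [ 0.0266  0.9902  0.137 ]
 [-0.976  -0.0039  0.2179]]
grasp [0.8731 0.1304 0.3744]
```

>>> drive_tool:
  moves: "1 -30 0 60 0"

```text
time_s: 3.6
ee_pos: [0.8679, 0.1297, 0.4346]
orientation: [0.787, -0.044, 0.612, 0.054]
ft_force: [0.7, -0.4, -2.3]
gripper_width: 0.0854
```

>>> drive_tool:
  moves: "1 -30 0 60 0"

```text
time_s: 3.7
ee_pos: [0.8742, 0.1306, 0.4525]
orientation: [0.801, -0.044, 0.595, 0.054]
ft_force: [-0.9, 0.7, 0.6]
gripper_width: 0.0852
```

>>> drive_tool:
  moves: "1 -30 0 60 0"

```text
time_s: 3.8
ee_pos: [0.8794, 0.1313, 0.4703]
orientation: [0.813, -0.043, 0.578, 0.055]
ft_force: [-0.2, 0.6, -0.4]
gripper_width: 0.0853
```

```bash
python3 st.py
```

```text
t 3.8 j [ 0.06   0.976  1.348  1.609  0.02  -0.077] p [0.8794 0.1313 0.4703] F [-0.2  0.6 -0.4] w 0.0853
pitch down deg 70.91 heading x 6.99
[[ 0.3247 -0.1389  0.9356]
 [ 0.0398  0.9903  0.1333]
 [-0.945  -0.006   0.327 ]]
grasp [0.8969 0.1335 0.4193]
```

>>> drive_tool:
  moves: "1 -30 0 60 0"

```text
time_s: 3.9
ee_pos: [0.8838, 0.132, 0.4873]
orientation: [0.824, -0.042, 0.563, 0.055]
ft_force: [0.3, 0.1, -0.2]
gripper_width: 0.0852
```

>>> drive_tool:
  moves: "1 -30 0 60 0"

```text
time_s: 4.0
ee_pos: [0.8875, 0.1326, 0.5044]
orientation: [0.834, -0.041, 0.547, 0.056]
ft_force: [0.5, -0.6, -0.4]
gripper_width: 0.0856
```

>>> drive_tool:
  moves: "1 -20 0 60 0"

```text
time_s: 4.1
ee_pos: [0.8944, 0.1337, 0.5179]
orientation: [0.845, -0.04, 0.531, 0.056]
ft_force: [-0.5, -0.6, 0.2]
gripper_width: 0.0853
```

>>> drive_tool:
  moves: "1 -20 0 60 0"

```text
time_s: 4.2
ee_pos: [0.9011, 0.1346, 0.5299]
orientation: [0.854, -0.039, 0.516, 0.057]
ft_force: [0.5, -0.4, -0.7]
gripper_width: 0.0856
```

>>> drive_tool:
  moves: "1 -20 0 60 0"

```text
time_s: 4.3
ee_pos: [0.9067, 0.1354, 0.5436]
orientation: [0.863, -0.039, 0.5, 0.057]
ft_force: [-0.1, 0.0, -0.6]
gripper_width: 0.0855
```

```bash
python3 st.py
```

```text
t 4.3 j [ 0.06   0.915  1.346  1.483  0.031 -0.072] p [0.9067 0.1354 0.5436] F [-0.1  0.  -0.6] w 0.0855
pitch down deg 60.17 heading x 6.97
[[ 0.4937 -0.1374  0.8587]
 [ 0.0603  0.9905  0.1238]
 [-0.8675 -0.0093  0.4973]]
grasp [0.9333 0.1387 0.4969]
```

>>> drive_tool:
  moves: "1 -10 0 60 0"

```text
time_s: 4.4
ee_pos: [0.9156, 0.1368, 0.5553]
orientation: [0.873, -0.038, 0.482, 0.058]
ft_force: [-0.7, 0.0, -0.5]
gripper_width: 0.0854
```

>>> drive_tool:
  moves: "1 -10 0 60 0"

```text
time_s: 4.5
ee_pos: [0.924, 0.138, 0.5652]
orientation: [0.882, -0.037, 0.466, 0.058]
ft_force: [0.8, 0.1, -0.5]
gripper_width: 0.0855
```

>>> drive_tool:
  moves: "1 0 0 60 0"

```text
time_s: 4.6
ee_pos: [0.9357, 0.1397, 0.5729]
orientation: [0.891, -0.036, 0.448, 0.058]
ft_force: [-0.7, -0.6, 0.6]
gripper_width: 0.0854
```

>>> drive_tool:
  moves: "1 0 0 60 0"

```text
time_s: 4.7
ee_pos: [0.9469, 0.1412, 0.5791]
orientation: [0.899, -0.035, 0.432, 0.059]
ft_force: [0.8, -0.3, -1.3]
gripper_width: 0.0854
```

>>> drive_tool:
  moves: "1 0 0 60 0"

```text
time_s: 4.8
ee_pos: [0.9568, 0.1426, 0.5876]
orientation: [0.907, -0.034, 0.415, 0.059]
ft_force: [-0.3, 1.7, -1.0]
gripper_width: 0.0852
```

>>> drive_tool:
  moves: "1 0 0 60 0"

```text
time_s: 4.9
ee_pos: [0.9654, 0.1439, 0.5981]
orientation: [0.915, -0.033, 0.397, 0.06]
ft_force: [0.1, 0.0, -0.5]
gripper_width: 0.0855
```

```bash
python3 st.py
```

```text
t 4.9 j [ 0.063  0.905  1.346  1.262  0.04  -0.062] p [0.9654 0.1439 0.5981] F [ 0.1  0.  -0.5] w 0.0855
pitch down deg 46.99 heading x 6.99
[[ 0.677  -0.1351  0.7235]
 [ 0.083   0.9908  0.1073]
 [-0.7313 -0.0126  0.682 ]]
grasp [1.0019 0.1484 0.5587]
```

```bash
cat > kin.py <<'E'
import numpy as np
from scipy.optimize import least_squares
D=[(1.105806,.326958,-.193581,1.052003,.17842,.51977,.30310),(.06133,1.03650,1.34745,1.85788,.80242,.12347,.40394),(.064,1.108,1.346,1.734,.8501,.1291,.3462),(.06,1.014,1.348,1.777,.8283,.125,.4242),(.06,.915,1.346,1.483,.9067,.1354,.5436),(.063,.905,1.346,1.262,.9654,.1439,.5981)]
D=np.array(D)
def fk(P,j1,j2,j3,j4):
    h,L1,a1,L2,a2,L3,d,r0=P; p=j2-j3+j4
    r=r0+L1*np.sin(j2+a1)+L2*np.cos(j2-j3+a2)+L3*np.cos(p)
    z=h+L1*np.cos(j2+a1)-L2*np.sin(j2-j3+a2)-L3*np.sin(p)
    return r*np.cos(j1)-d*np.sin(j1), r*np.sin(j1)+d*np.cos(j1), z
def fit(D):
    def f(P):
        x,y,z=fk(P,*D[:,:4].T); return np.r_[x-D[:,4],y-D[:,5],z-D[:,6],(P-np.array([.2,.4,0,.4,0,.25,.07,0]))*np.array([1,1,1,1,1,1,1,20])*1e-3]
    return least_squares(f,[.2,.4,0,.4,0,.25,.07,0])
if __name__=="__main__":
    s=fit(D);print(s.x.round(4),abs(s.fun[:-8]).max())
    def ik(P,x,y,z,pdeg):
        p=np.radians(pdeg); 
        r=np.sqrt(x*x+y*y-P[6]**2); w=lambda q:[fk(P,0,q[0],q[1],p-q[0]+q[1])[0]-r,fk(P,0,q[0],q[1],p-q[0]+q[1])[2]-z]
        best=None
        for q0 in ([.5,0],[1,1],[.3,-.5],[0,-1]):
            t=least_squares(w,q0); 
            if t.cost<1e-8: best=(t.x[0],t.x[1],p-t.x[0]+t.x[1]); print(pdeg,np.round(best,3)); break
        else: print(pdeg,"none",t.cost)
    for p in (20,30,35,40):
        c,sn=np.cos(np.radians(p)),np.sin(np.radians(p))
        for g in ((.629,.2355,.065),(.629,.2355,.18),(.64,-.241,.125),(.55,-.25,.15),(.45,.175,.03)):
            print(g,end=' '); ik(s.x,g[0]-.054*c,g[1]-.008*c,g[2]+.054*sn,p)
E
python3 kin.py
```

```text
[ 0.3028  0.5147  0.0007  0.4049 -0.1737  0.3493  0.0768 -0.0012] 0.006012898028988495
(0.629, 0.2355, 0.065) 20 [ 0.997 -1.108 -1.755]
(0.629, 0.2355, 0.18) 20 [ 0.615 -1.148 -1.414]
(0.64, -0.241, 0.125) 20 [ 0.793 -1.098 -1.542]
(0.55, -0.25, 0.15) 20 [ 0.771 -1.299 -1.721]
(0.45, 0.175, 0.03) 20 [ 3.232 -2.023 -4.905]
(0.629, 0.2355, 0.065) 30 [ 0.777 -1.071 -1.324]
(0.629, 0.2355, 0.18) 30 [ 0.423 -1.052 -0.951]
(0.64, -0.241, 0.125) 30 [ 0.595 -1.03  -1.102]
(0.55, -0.25, 0.15) 30 [ 0.492 -1.215 -1.183]
(0.45, 0.175, 0.03) 30 [ 1.447 -1.53  -2.454]
(0.629, 0.2355, 0.065) 35 [ 0.685 -1.029 -1.103]
(0.629, 0.2355, 0.18) 35 [ 0.359 -0.987 -0.735]
(0.64, -0.241, 0.125) 35 [ 0.521 -0.976 -0.886]
(0.55, -0.25, 0.15) 35 [ 0.392 -1.154 -0.935]
(0.45, 0.175, 0.03) 35 [ 1.181 -1.51  -2.08 ]
(0.629, 0.2355, 0.065) 40 [ 0.611 -0.974 -0.887]
(0.629, 0.2355, 0.18) 40 [ 0.317 -0.914 -0.532]
(0.64, -0.241, 0.125) 40 [ 0.466 -0.912 -0.68 ]
(0.55, -0.25, 0.15) 40 [ 0.321 -1.083 -0.706]
(0.45, 0.175, 0.03) 40 [ 0.916 -1.461 -1.679]
```

>>> drive_tool:
  moves: "1 10 0 60 0"

```text
time_s: 5.0
ee_pos: [0.9773, 0.1456, 0.6059]
orientation: [0.923, -0.032, 0.378, 0.06]
ft_force: [0.4, -0.5, 0.4]
gripper_width: 0.0852
```

>>> drive_tool:
  moves: "1 10 0 60 0"

```text
time_s: 5.1
ee_pos: [0.9886, 0.1471, 0.6114]
orientation: [0.93, -0.031, 0.362, 0.06]
ft_force: [-0.6, -0.5, -0.1]
gripper_width: 0.0851
```

>>> drive_tool:
  moves: "1 10 0 60 0"

```text
time_s: 5.2
ee_pos: [0.9986, 0.1485, 0.6191]
orientation: [0.936, -0.03, 0.344, 0.061]
ft_force: [-0.3, 0.4, 0.1]
gripper_width: 0.0853
```

>>> drive_tool:
  moves: "1 20 0 60 0"

```text
time_s: 5.3
ee_pos: [1.0111, 0.1502, 0.625]
orientation: [0.943, -0.029, 0.325, 0.061]
ft_force: [0.1, -0.7, 0.6]
gripper_width: 0.0853
```

>>> drive_tool:
  moves: "1 20 0 60 0"

```text
time_s: 5.4
ee_pos: [1.0229, 0.1518, 0.6287]
orientation: [0.949, -0.027, 0.308, 0.061]
ft_force: [0.6, 0.2, -0.0]
gripper_width: 0.0853
```

```bash
python3 st.py
```

```text
t 5.4 j [ 0.066  0.931  1.346  1.045  0.046 -0.052] p [1.0229 0.1518 0.6287] F [ 0.6  0.2 -0. ] w 0.0853
pitch down deg 36.06 heading x 7.05
[[ 0.8023 -0.1331  0.5819]
 [ 0.0992  0.991   0.0899]
 [-0.5886 -0.0144  0.8083]]
grasp [1.0662 0.1571 0.5969]
```

```bash
cat > go.py <<'E'
import sys
from rig import env
import numpy as np
from scipy.spatial.transform import Rotation as R
o=env.get_obs();q=o["orientation"];M=R.from_quat([q[1],q[2],q[3],q[0]]).as_matrix()
g=o["ee_pos"]+M[:,0]*env.pinch_z
print("t",round(o["time_s"],2),"grasp",g.round(4),"pitch",round(np.degrees(np.arcsin(-M[2,0])),1),"hd x",round(np.degrees(np.arctan2(M[1,0],M[0,0])),1),"hd y",round(np.degrees(np.arctan2(M[1,1],M[0,1])),1),"j",o["joints"].round(2),"F",o["ft_force"].round(1),"w",round(o["gripper_width"],4))
for a in sys.argv[1:]:
    t=np.array([float(v) for v in a.split(",")])
    print(a,"->",(M.T@(t-g)*100).round(2),"cm; dist",round(np.linalg.norm(t-g)*100,1))
E
python3 go.py 0.57,.2,.3 .57,.227,.13
```

```text
t 5.4 grasp [1.0662 0.1571 0.5969] pitch 36.1 hd x 7.0 hd y 97.6 j [ 0.07  0.93  1.35  1.05  0.05 -0.05] F [ 0.6  0.2 -0. ] w 0.0853
0.57,.2,.3 -> [-21.9   11.28 -52.49] cm; dist 58.0
.57,.227,.13 -> [-11.63  14.2  -65.99] cm; dist 68.5
```

>>> drive_tool:
  moves: "1 20 0 60 0"

```text
time_s: 5.5
ee_pos: [1.0333, 0.1531, 0.6347]
orientation: [0.954, -0.026, 0.291, 0.061]
ft_force: [-0.2, 1.1, 0.0]
gripper_width: 0.0853
```

>>> drive_tool:
  moves: "1 20 0 60 0"

```text
time_s: 5.6
ee_pos: [1.0421, 0.1542, 0.6426]
orientation: [0.96, -0.025, 0.273, 0.062]
ft_force: [-0.5, -0.1, 0.8]
gripper_width: 0.0852
```

```bash
python3 go.py 0.57,.2,.3 .57,.227,.13
```

```text
t 5.6 grasp [1.0876 0.1599 0.6142] pitch 31.9 hd x 7.1 hd y 97.6 j [ 0.07  0.94  1.35  0.96  0.05 -0.05] F [-0.5 -0.1  0.8] w 0.0852
0.57,.2,.3 -> [-26.61  11.29 -53.35] cm; dist 60.7
.57,.227,.13 -> [-17.36  14.22 -67.56] cm; dist 71.2
```

>>> drive_tool:
  moves: "1 -26.6 11.3 -53.4 0; 1 -26.6 11.3 -53.4 0; 1 -26.6 11.3 -53.4 0; 1 -26.6 11.3 -53.4 0; 1 -26.6 11.3 -53.4 0; 1 -26.6 11.3 -53.4 0; 1 -26.6 11.3 -53.4 0; 1 -26.6 11.3 -53.4 0; 1 -26.6 11.3 -53.4 0; 1 -26.6 11.3 -53.4 0"

```text
time_s: 6.6
ee_pos: [0.6995, 0.1815, 0.4369]
orientation: [0.96, -0.025, 0.273, 0.062]
ft_force: [0.0, -0.2, -0.5]
gripper_width: 0.085
```

```bash
python3 go.py 0.57,.2,.3 .57,.227,.13
```

```text
t 6.6 grasp [0.745  0.1871 0.4085] pitch 31.8 hd x 7.1 hd y 97.6 j [ 0.16  0.13 -0.54 -0.11 -0.03  0.  ] F [ 0.  -0.2 -0.5] w 0.085
0.57,.2,.3 -> [ -8.89   3.75 -18.23] cm; dist 20.6
.57,.227,.13 -> [  0.35   6.68 -32.45] cm; dist 33.1
```

>>> drive_tool:
  moves: "1 -8 3.5 -16 0; 1 -8 3.5 -16 0; 1 -8 3.5 -16 0; 1 -8 3.5 -16 0; 1 -8 3.5 -16 0; 1 -8 3.5 -16 0"

```text
time_s: 7.2
ee_pos: [0.5459, 0.1949, 0.3439]
orientation: [0.96, -0.025, 0.273, 0.062]
ft_force: [-0.1, -0.0, -0.1]
gripper_width: 0.0853
```

```bash
python3 go.py .57,.227,.13 .629,.2355,.063
```

```text
t 7.2 grasp [0.5914 0.2005 0.3155] pitch 31.8 hd x 7.1 hd y 97.6 j [ 0.26  0.   -0.97 -0.41 -0.12  0.06] F [-0.1 -0.  -0.1] w 0.0853
.57,.227,.13 -> [  8.26   3.18 -16.65] cm; dist 18.9
.629,.2355,.063 -> [ 16.86   3.34 -19.2 ] cm; dist 25.8
```

>>> drive_tool:
  moves: "1 8.3 3.2 -16.7 0; 1 8.3 3.2 -16.7 0; 1 8.3 3.2 -16.7 0; 1 8.3 3.2 -16.7 0; 1 8.3 3.2 -16.7 0; 1 8.3 3.2 -16.7 0"

```text
time_s: 7.8
ee_pos: [0.5256, 0.2212, 0.1564]
orientation: [0.959, -0.026, 0.275, 0.061]
ft_force: [-0.4, -0.5, 1.2]
gripper_width: 0.0854
```

```bash
python3 go.py .629,.2355,.063; python3 - <<'E'
from h import *
from rig import viewer
for n in ("scene","top"):
    c=viewer.capture(n);pickle.dump(c,open(f"cap_{n}_1.pkl","wb"))
s=load("scene",1);t=load("top",1)
a=cv2.resize(s["frame"][150:310,290:450,::-1],(480,480),interpolation=2);b=cv2.resize(t["frame"][120:240,200:320,::-1],(480,480)[::1] if 0 else (310,310),interpolation=2)
im=np.zeros((480,790,3),np.uint8);im[:,:480]=a;im[:310,480:]=b;cv2.imwrite("pics/pre1.png",im)
E
```

```text
t 7.8 grasp [0.571  0.2268 0.1279] pitch 32.0 hd x 7.0 hd y 97.6 j [ 0.35  0.53 -1.17 -1.13 -0.19  0.1 ] F [-0.4 -0.5  1.2] w 0.0854
.629,.2355,.063 -> [ 8.41  0.19 -2.39] cm; dist 8.7
```

View pics/pre1.png

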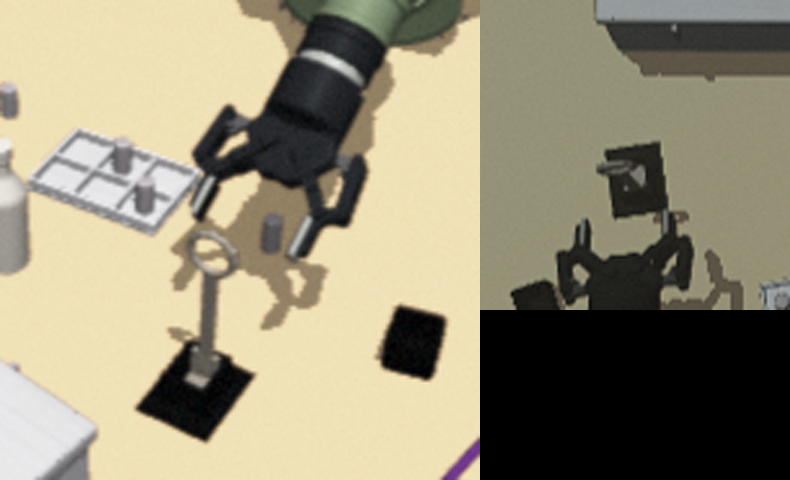

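>>> drive_tool:
  moves: "1 4.2 0.2 -1.2 0; 1 8.4 0.2 -2.4 0; 1 8.4 0.2 -2.4 0; 1 8.4 0.2 -2.4 0"

```text
time_s: 8.3
ee_pos: [0.5845, 0.2301, 0.0963]
orientation: [0.96, -0.024, 0.271, 0.061]
ft_force: [0.5, 0.2, 0.5]
gripper_width: 0.0854
```

```bash
python3 go.py .629,.2355,.063; python3 - <<'E'
from h import *
from rig import viewer
for n in ("scene","top"):
    c=viewer.capture(n);pickle.dump(c,open(f"cap_{n}_2.pkl","wb"))
s=load("scene",2);t=load("top",2)
a=cv2.resize(s["frame"][150:310,290:450,::-1],(480,480),interpolation=2);b=cv2.resize(t["frame"][120:240,200:320,::-1],(310,310),interpolation=2)
im=np.zeros((480,790,3),np.uint8);im[:,:480]=a;im[:310,480:]=b;cv2.imwrite("pics/pre2.png",im)
E
```

```text
t 8.3 grasp [0.6301 0.2357 0.0681] pitch 31.6 hd x 7.1 hd y 97.5 j [ 0.32  0.74 -1.04 -1.21 -0.17  0.09] F [0.5 0.2 0.5] w 0.0854
.629,.2355,.063 -> [ 0.17 -0.   -0.49] cm; dist 0.5
```

View pics/pre2.png

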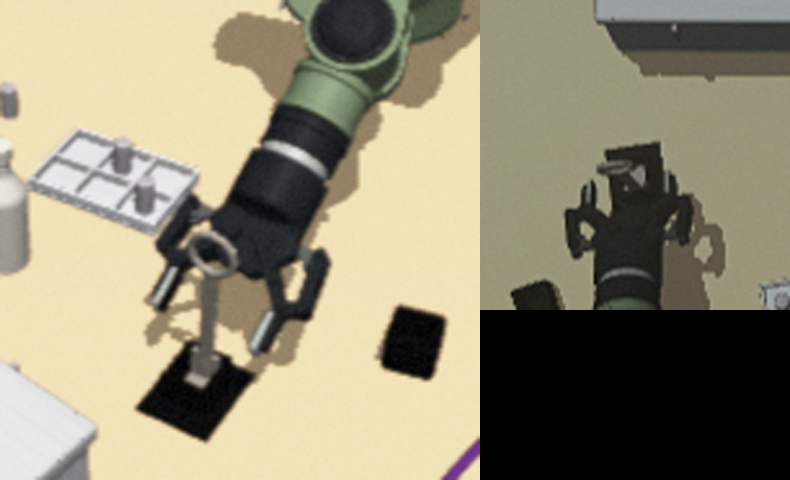

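>>> drive_tool:
  moves: "0.6 0.1 0 -0.3 0; 0.3 0.1 0 -0.3 0; 0 0.1 0 -0.3 0; 0 0.1 0 -0.3 0; 0 0.1 0 -0.3 0; 0 0.1 0 -0.3 0; 0 0.1 0 -0.3 0; 0 0.1 0 -0.3 0"
  grip_force: 50

```text
time_s: 9.2
ee_pos: [0.5816, 0.2301, 0.0894]
orientation: [0.959, -0.025, 0.274, 0.062]
ft_force: [-2.5, 0.8, 3.9]
gripper_width: 0.0126
```

```bash
python3 go.py .629,.2355,.065 .629,.2355,.125 .62,.235,.24
```

```text
t 9.2 grasp [0.627  0.2357 0.0609] pitch 31.9 hd x 7.1 hd y 97.6 j [ 0.32  0.75 -1.04 -1.23 -0.17  0.09] F [-2.5  0.8  3.9] w 0.0126
.629,.2355,.065 -> [-0.05 -0.06  0.45] cm; dist 0.5
.629,.2355,.125 -> [-3.22 -0.14  5.54] cm; dist 6.4
.62,.235,.24 -> [-10.06  -0.24  14.83] cm; dist 17.9
```

>>> drive_tool:
  moves: "0 -1.1 0 1.7 0; 0 -2.1 -0.1 3.4 0; 0 -3.2 -0.1 5.1 0; 0 -4.2 -0.1 6.8 0; 0 -5.3 -0.1 8.5 0; 0 -5.3 -0.1 8.5 0; 0 -5.3 -0.1 8.5 0"

```text
time_s: 9.9
ee_pos: [0.5811, 0.23, 0.1888]
orientation: [0.959, -0.026, 0.274, 0.062]
ft_force: [-0.6, -1.1, -2.0]
gripper_width: 0.0124
```

```bash
python3 go.py .52,.2,.25; python3 - <<'E'
from h import *
from rig import viewer
for n in ("scene","top"):
    c=viewer.capture(n);pickle.dump(c,open(f"cap_{n}_3.pkl","wb"))
s=load("scene",3);t=load("top",3)
a=cv2.resize(s["frame"][130:290,290:450,::-1],(480,480),interpolation=2);b=cv2.resize(t["frame"][120:240,200:320,::-1],(310,310),interpolation=2)
im=np.zeros((480,790,3),np.uint8);im[:,:480]=a;im[:310,480:]=b;cv2.imwrite("pics/lift.png",im)
E
```

```text
t 9.9 grasp [0.6265 0.2356 0.1603] pitch 32.0 hd x 7.0 hd y 97.6 j [ 0.32  0.46 -1.02 -0.91 -0.17  0.09] F [-0.6 -1.1 -2. ] w 0.0124
.52,.2,.25 -> [-14.09  -2.26   1.74] cm; dist 14.4
```

View pics/lift.png

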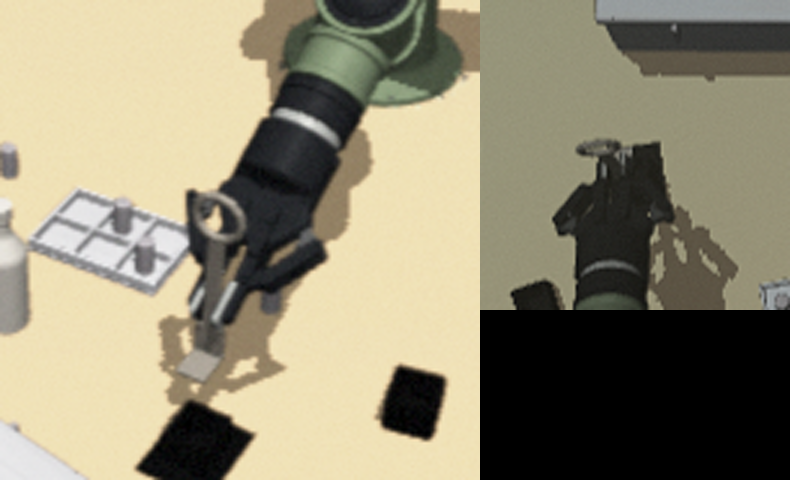

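```bash
cat > ringpos.py <<'E'
from h import *
import sys
from rig import env
i=int(sys.argv[1]); g=np.array([float(v) for v in sys.argv[2].split(",")]) # grasp
for n in ("scene","top"):
    P=cloud(load(n,i)).reshape(-1,3); d=P-g
    z0=float(sys.argv[3]) if len(sys.argv)>3 else .058
    m=(d[:,0]>-.018)&(d[:,0]<.025)&(abs(d[:,1])<.04)&(d[:,2]>z0)&(d[:,2]<.135)
    r=d[m]; k=np.polyfit(r[:,1],r[:,0],1)
    print(n,"ring n",m.sum(),"mean",r.mean(0).round(4),"min",r.min(0).round(4),"max",r.max(0).round(4),"yaw",round(-np.degrees(np.arctan(k[0])),1))
    m=(abs(d[:,0])<.02)&(abs(d[:,1])<.02)&(d[:,2]>.02)&(d[:,2]<.05); q=d[m]; print("  shank",len(q),q.mean(0).round(4) if len(q) else '')
    m=(d[:,0]>-.02)&(d[:,0]<.05)&(abs(d[:,1])<.02)&(d[:,2]<-.03)&(d[:,2]>-.1); q=d[m]; print("  foot",len(q),q.mean(0).round(4),q.min(0).round(4))
E
python3 ringpos.py 3 .6265,.2356,.1603
```

```text
scene ring n 161 mean [0.0041 0.0008 0.0883] min [-0.0025 -0.0225  0.0584] max [0.0107 0.0224 0.1134] yaw 9.5
  shank 65 [0.0015 0.0022 0.0335]
  foot 167 [ 0.0143  0.0005 -0.0477] [-0.001  -0.0153 -0.0553]
top ring n 87 mean [0.003  0.0011 0.0896] min [-0.002  -0.0216  0.059 ] max [0.0086 0.0232 0.1126] yaw 9.4
  shank 26 [-0.007  -0.0013  0.0293]
  foot 22 [ 0.0238  0.0019 -0.051 ] [-0.0013 -0.0103 -0.0573]
```

```bash
python3 go.py .525,.2,.25 .525,-.255,.25
```

```text
t 10.0 grasp [0.626  0.2355 0.1588] pitch 32.1 hd x 7.0 hd y 97.6 j [ 0.32  0.46 -1.02 -0.91 -0.17  0.09] F [-1.  -0.4 -2. ] w 0.0127
.525,.2,.25 -> [-13.7   -2.32   2.12] cm; dist 14.1
.525,-.255,.25 -> [-18.43 -47.42  -1.67] cm; dist 50.9
```

>>> drive_tool:
  moves: "0 -5 -1 1.2 0; 0 -9.5 -1.6 1.8 0; 0 -13.7 -2.3 2.1 0; 0 -13.9 -6 1.8 0; 0 -14.4 -11 1.4 0; 0 -14.9 -16 1 0; 0 -15.4 -21 0.6 0; 0 -15.9 -26 0.2 0; 0 -16.4 -31 -0.3 0; 0 -16.9 -36 -0.7 0"

```text
time_s: 11.0
ee_pos: [0.4819, -0.1444, 0.2768]
orientation: [0.959, -0.024, 0.275, 0.061]
ft_force: [1.7, 0.2, -1.2]
gripper_width: 0.0126
```

```bash
python3 go.py .525,-.255,.25
```

```text
t 11.0 grasp [ 0.5272 -0.1388  0.2482] pitch 32.0 hd x 7.0 hd y 97.5 j [-0.75  0.03 -1.12 -0.38  0.71 -0.58] F [ 1.7  0.2 -1.2] w 0.0126
.525,-.255,.25 -> [ -1.49 -11.5   -0.9 ] cm; dist 11.6
```

>>> drive_tool:
  moves: "0 -0.7 -5 -0.5 0; 0 -1.4 -10.5 -0.9 0; 0 -1.4 -11 -0.9 0; 0 -1.4 -11 -0.9 0; 0 -1.4 -11 -0.9 0; 0 -1.4 -11 -0.9 0"

```text
time_s: 11.6
ee_pos: [0.4808, -0.2513, 0.2783]
orientation: [0.959, -0.025, 0.275, 0.063]
ft_force: [-0.2, 0.3, -1.5]
gripper_width: 0.0126
```

```bash
python3 go.py .5375,-.2537,.1245; python3 - <<'E'
from h import *
from rig import viewer
for n in ("scene","top"):
    c=viewer.capture(n);pickle.dump(c,open(f"cap_{n}_4.pkl","wb"))
s=load("scene",4);t=load("top",4)
a=cv2.resize(s["frame"][70:230,150:310,::-1],(480,480),interpolation=2);b=cv2.resize(t["frame"][110:260,350:500,::-1],(310,310),interpolation=2)
im=np.zeros((480,790,3),np.uint8);im[:,:480]=a;im[:310,480:]=b;cv2.imwrite("pics/rackpre.png",im)
E
```

```text
t 11.6 grasp [ 0.5261 -0.2455  0.2497] pitch 32.0 hd x 7.3 hd y 97.7 j [-0.95  0.14 -0.94 -0.15  0.84 -0.8 ] F [-0.2  0.3 -1.5] w 0.0126
.5375,-.2537,.1245 -> [  7.51  -0.81 -10.09] cm; dist 12.6
```

View pics/rackpre.png

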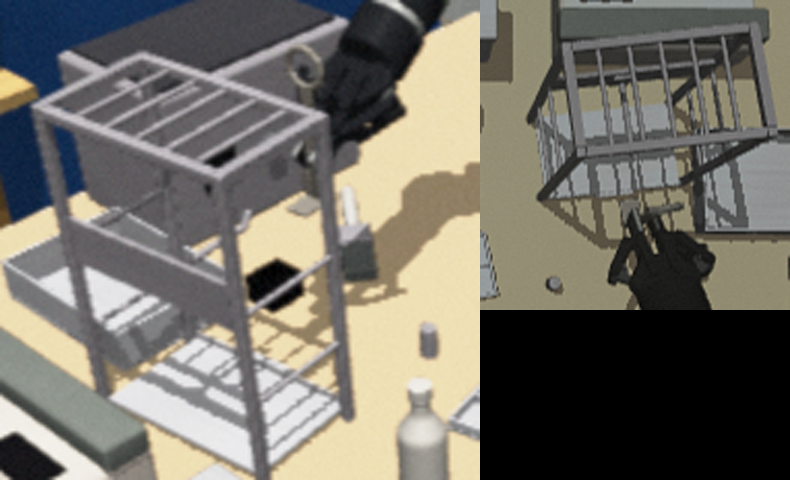

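```bash
python3 ringpos.py 4 .5261,-.2455,.2497
```

```text
scene ring n 112 mean [0.0041 0.0008 0.0866] min [-0.0048 -0.0222  0.058 ] max [0.0099 0.0232 0.1162] yaw 9.4
  shank 10 [-0.0133  0.0102  0.0262]
  foot 80 [ 0.0161  0.0004 -0.048 ] [ 0.002  -0.0151 -0.0564]
top ring n 79 mean [0.0034 0.0044 0.0976] min [-0.0017 -0.0203  0.063 ] max [0.0089 0.0252 0.1125] yaw 7.5
  shank 39 [-0.0111 -0.0016  0.0267]
  foot 72 [ 0.0242  0.0063 -0.0526] [ 0.0002 -0.0102 -0.059 ]
```

>>> drive_tool:
  moves: "0 2.5 -0.3 -3.4 0; 0 5 -0.6 -6.8 0; 0 7.5 -0.8 -10.1 0; 0 7.5 -0.8 -10.1 0; 0 7.5 -0.8 -10.1 0; 0 7.5 -0.8 -10.1 0; 0 7.5 -0.8 -10.1 0"

```text
time_s: 12.4
ee_pos: [0.4935, -0.2628, 0.158]
orientation: [0.96, -0.028, 0.272, 0.061]
ft_force: [-1.7, -0.0, -0.5]
gripper_width: 0.0124
```

```bash
python3 go.py .5375,-.2537,.1245;  python3 - <<'E'
from h import *
from rig import viewer
for n in ("scene","top"):
    c=viewer.capture(n);pickle.dump(c,open(f"cap_{n}_5.pkl","wb"))
s=load("scene",5);t=load("top",5)
a=cv2.resize(s["frame"][70:230,150:310,::-1],(480,480),interpolation=2);b=cv2.resize(t["frame"][110:260,350:500,::-1],(310,310),interpolation=2)
im=np.zeros((480,790,3),np.uint8);im[:,:480]=a;im[:310,480:]=b;cv2.imwrite("pics/rackpre2.png",im)
E
```

```text
t 12.4 grasp [ 0.539  -0.2573  0.1297] pitch 31.7 hd x 6.9 hd y 97.6 j [-0.94  0.46 -1.02 -0.58  0.84 -0.78] F [-1.7 -0.  -0.5] w 0.0124
.5375,-.2537,.1245 -> [ 0.18  0.38 -0.49] cm; dist 0.6
```

View pics/rackpre2.png

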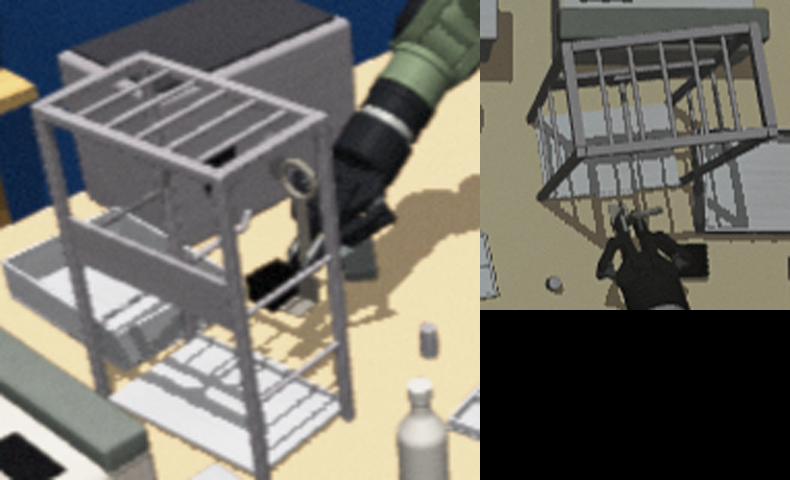

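```bash
cat > rk.py <<'E'
from h import *
import sys
i=int(sys.argv[1]);alo,ahi=float(sys.argv[2]),float(sys.argv[3]);zlo=float(sys.argv[4])
yaw=np.radians(6.8); ex=np.array([np.cos(yaw),np.sin(yaw),0]);ey=np.array([-np.sin(yaw),np.cos(yaw),0]);O=np.array([.6025,-.2620,0])
for n in ("scene","top"):
    P=cloud(load(n,i)).reshape(-1,3);a=(P-O)@ex;b=(P-O)@ey
    m=(a>alo)&(a<ahi)&(b>-.03)&(b<.06)&(P[:,2]>zlo)&(P[:,2]<zlo+.09)
    Q=np.c_[a,b,P[:,2]][m]; print(n,m.sum(),"min",Q.min(0).round(4),"max",Q.max(0).round(4),"pct2/98",np.percentile(Q,[2,98],axis=0).round(4).tolist(),"mean",Q.mean(0).round(4))
E
python3 rk.py 5 -.08 -.04 .195
```

```text
scene 82 min [-0.0667 -0.0082  0.1972] max [-0.0511  0.0385  0.2438] pct2/98 [[-0.064, -0.0078, 0.1978], [-0.0532, 0.0373, 0.2426]] mean [-0.0588  0.0141  0.2212]
top 59 min [-0.0627 -0.0059  0.1961] max [-0.0554  0.0381  0.2425] pct2/98 [[-0.0622, -0.0053, 0.1986], [-0.056, 0.0363, 0.2417]] mean [-0.0592  0.0164  0.2275]
```

```bash
python3 go.py .5866,-.2513,.1242 .6353,-.2458,.1242
```

```text
t 12.5 grasp [ 0.5388 -0.2572  0.1291] pitch 31.8 hd x 6.9 hd y 97.6 j [-0.94  0.46 -1.02 -0.58  0.84 -0.78] F [ 0.1  0.8 -1.8] w 0.0127
.5866,-.2513,.1242 -> [ 4.35 -0.04  2.12] cm; dist 4.8
.6353,-.2458,.1242 -> [ 8.52 -0.14  4.7 ] cm; dist 9.7
```

>>> drive_tool:
  moves: "0 0.3 0 -0.4 0; 0 1.5 0 0.4 0; 0 3 0 1.3 0; 0 4.4 0 2.1 0; 0 4.4 0 2.1 0; 0 4.4 0 2.1 0"

```text
time_s: 13.1
ee_pos: [0.5405, -0.2552, 0.1489]
orientation: [0.959, -0.025, 0.274, 0.062]
ft_force: [-0.4, 0.1, -1.8]
gripper_width: 0.0127
```

```bash
python3 go.py .5866,-.2513,.1242 .6353,-.2458,.1242;  python3 - <<'E'
from h import *
from rig import viewer
for n in ("scene","top"):
    c=viewer.capture(n);pickle.dump(c,open(f"cap_{n}_6.pkl","wb"))
s=load("scene",6);t=load("top",6)
a=cv2.resize(s["frame"][100:200,190:290,::-1],(480,480),interpolation=2);b=cv2.resize(t["frame"][110:230,380:500,::-1],(310,310),interpolation=2)
im=np.zeros((480,790,3),np.uint8);im[:,:480]=a;im[:310,480:]=b;cv2.imwrite("pics/rackpre3.png",im)
E
python3 rk.py 6 -.03 .008 .195
```

```text
t 13.1 grasp [ 0.5859 -0.2496  0.1204] pitch 31.9 hd x 7.1 hd y 97.6 j [-0.85  0.52 -0.96 -0.65  0.78 -0.67] F [-0.4  0.1 -1.8] w 0.0127
.5866,-.2513,.1242 -> [-0.16 -0.19  0.35] cm; dist 0.4
.6353,-.2458,.1242 -> [ 4.   -0.29  2.94] cm; dist 5.0
scene 72 min [-0.0169 -0.0083  0.1953] max [-0.0059  0.0373  0.2334] pct2/98 [[-0.0167, -0.0068, 0.196], [-0.0063, 0.0367, 0.2327]] mean [-0.0115  0.0157  0.215 ]
top 54 min [-0.0152 -0.0038  0.1953] max [-0.0078  0.0393  0.233 ] pct2/98 [[-0.015, -0.0024, 0.1958], [-0.0081, 0.0378, 0.2329]] mean [-0.0117  0.0183  0.2215]
```

View pics/rackpre3.png

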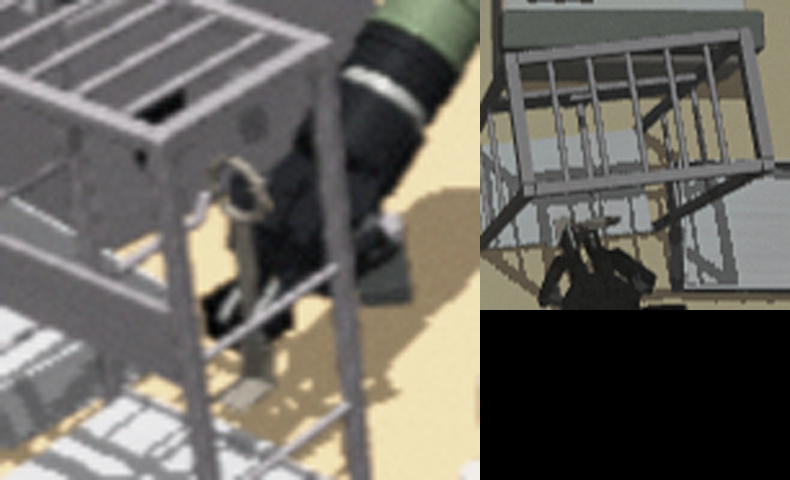

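>>> drive_tool:
  moves: "0 -0.2 0 0.35 0; 0 -0.2 0 0.35 0; 0 0.6 0 0.9 0; 0 1.5 0 1.4 0; 0 2.3 0 1.9 0; 0 3.2 -0.1 2.4 0; 0 4.1 -0.1 2.95 0; 0 4.1 -0.1 2.95 0; 0 4.1 -0.1 2.95 0"

```text
time_s: 14.1
ee_pos: [0.5909, -0.2494, 0.1519]
orientation: [0.959, -0.025, 0.274, 0.062]
ft_force: [0.3, -0.1, -2.4]
gripper_width: 0.0125
```

```bash
python3 go.py .6353,-.2438,.1242;  python3 - <<'E'
from h import *
from rig import viewer
for n in ("scene","top"):
    c=viewer.capture(n);pickle.dump(c,open(f"cap_{n}_7.pkl","wb"))
s=load("scene",7);t=load("top",7)
a=cv2.resize(s["frame"][100:200,180:280,::-1],(480,480),interpolation=2);b=cv2.resize(t["frame"][110:230,380:500,::-1],(310,310),interpolation=2)
im=np.zeros((480,790,3),np.uint8);im[:,:480]=a;im[:310,480:]=b;cv2.imwrite("pics/rackin.png",im)
E
python3 rk.py 7 .026 .055 .195
```

```text
t 14.1 grasp [ 0.6363 -0.2437  0.1234] pitch 32.0 hd x 7.1 hd y 97.6 j [-0.76  0.55 -0.88 -0.66  0.71 -0.59] F [ 0.3 -0.1 -2.4] w 0.0125
.6353,-.2438,.1242 -> [-0.12  0.    0.02] cm; dist 0.1
scene 52 min [ 0.0278 -0.0103  0.1957] max [0.0435 0.0387 0.2365] pct2/98 [[0.028, -0.0068, 0.1963], [0.0434, 0.037, 0.2357]] mean [0.0382 0.0219 0.2162]
top 46 min [ 0.0359 -0.0037  0.1956] max [0.0544 0.0381 0.2362] pct2/98 [[0.0368, -0.0026, 0.1978], [0.0527, 0.0372, 0.235]] mean [0.0413 0.0186 0.2228]
```

View pics/rackin.png

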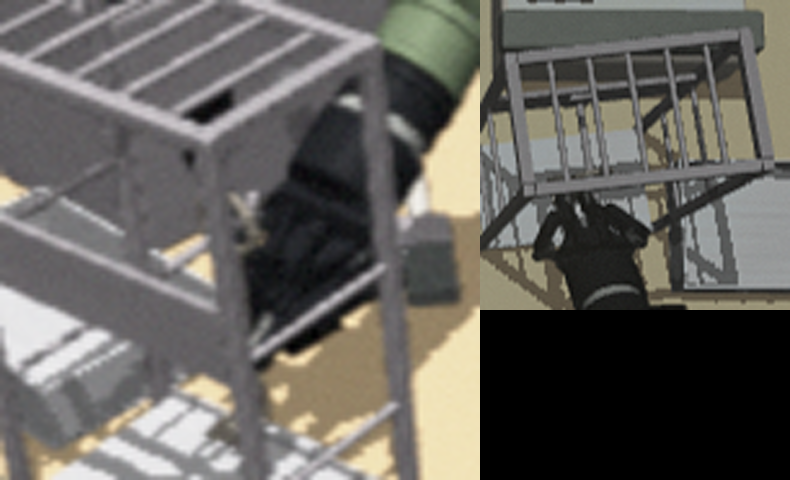

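>>> drive_tool:
  moves: "0 0.25 0 -0.4 0; 0 0.5 0 -0.8 0; 0 0.75 0 -1.2 0; 0 0.85 0 -1.4 0; 0 0.85 0 -1.4 0; 0 0.85 0 -1.4 0"

```text
time_s: 14.8
ee_pos: [0.5905, -0.2501, 0.1356]
orientation: [0.959, -0.025, 0.274, 0.062]
ft_force: [0.3, -0.0, -0.9]
gripper_width: 0.0127
```

```bash
python3 go.py .6353,-.2438,.1072;  python3 - <<'E'
from h import *
from rig import viewer
for n in ("scene","top"):
    c=viewer.capture(n);pickle.dump(c,open(f"cap_{n}_8.pkl","wb"))
E
python3 rk.py 8 .026 .055 .18
```

```text
t 14.8 grasp [ 0.6359 -0.2445  0.1071] pitch 31.9 hd x 7.1 hd y 97.6 j [-0.76  0.59 -0.89 -0.7   0.71 -0.59] F [ 0.3 -0.  -0.9] w 0.0127
.6353,-.2438,.1072 -> [-0.05  0.07 -0.02] cm; dist 0.1
scene 43 min [ 0.0267 -0.0055  0.1824] max [0.0434 0.0369 0.2202] pct2/98 [[0.0307, -0.0045, 0.1832], [0.0433, 0.036, 0.2193]] mean [0.0385 0.0249 0.202 ]
top 34 min [ 0.0373 -0.0041  0.2035] max [0.055  0.0355 0.2203] pct2/98 [[0.0378, 0.0023, 0.2052], [0.0549, 0.0344, 0.22]] mean [0.0437 0.0177 0.2132]
```

>>> drive_tool:
  moves: "0 0.1 0 -0.12 0; 0 0.1 0 -0.12 0; 0.2 0.1 0 -0.12 0; 0.35 0.1 0 -0.12 0; 0.45 0.1 0 -0.12 0; 0.45 0.1 0 -0.12 0"

```text
time_s: 15.5
ee_pos: [0.5909, -0.2502, 0.1345]
orientation: [0.959, -0.026, 0.274, 0.062]
ft_force: [-0.3, 0.6, 0.3]
gripper_width: 0.0387
```

```bash
python3 go.py .58,-.2505,.106;  python3 - <<'E'
from h import *
from rig import viewer
for n in ("scene","top"):
    c=viewer.capture(n);pickle.dump(c,open(f"cap_{n}_9.pkl","wb"))
s=load("scene",9);t=load("top",9)
a=cv2.resize(s["frame"][100:200,180:280,::-1],(480,480),interpolation=2);b=cv2.resize(t["frame"][110:230,380:500,::-1],(310,310),interpolation=2)
im=np.zeros((480,790,3),np.uint8);im[:,:480]=a;im[:310,480:]=b;cv2.imwrite("pics/rackrel.png",im)
E
python3 rk.py 9 .026 .055 .18
```

```text
t 15.5 grasp [ 0.6363 -0.2445  0.106 ] pitch 31.9 hd x 7.1 hd y 97.6 j [-0.76  0.59 -0.89 -0.71  0.71 -0.59] F [-0.3  0.6  0.3] w 0.0387
.58,-.2505,.106 -> [-4.8   0.15 -2.99] cm; dist 5.7
scene 40 min [ 0.0277 -0.009   0.1805] max [0.0434 0.038  0.2189] pct2/98 [[0.0277, -0.0088, 0.1816], [0.0424, 0.037, 0.2178]] mean [0.037  0.0245 0.2012]
top 32 min [0.0385 0.0047 0.2021] max [0.0546 0.0351 0.2181] pct2/98 [[0.0385, 0.0048, 0.2044], [0.0545, 0.0343, 0.2179]] mean [0.0437 0.0179 0.2117]
```

View pics/rackrel.png

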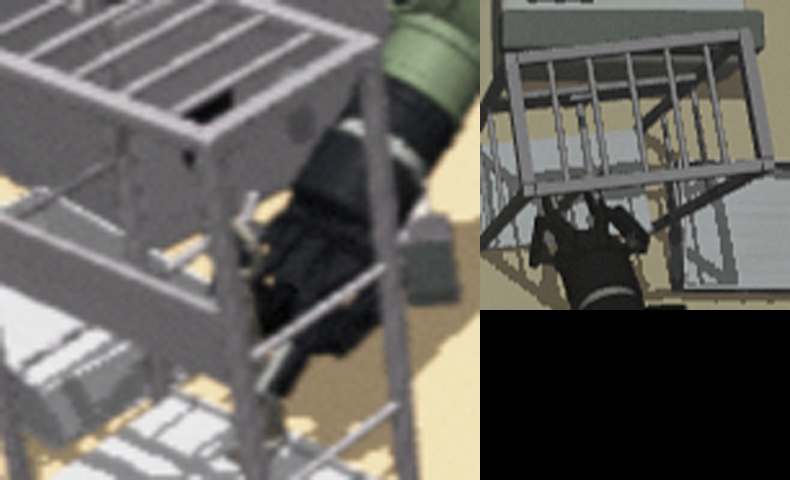

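>>> drive_tool:
  moves: "0.45 -1.3 0 -0.8 0; 0.45 -2.6 0 -1.6 0; 0.45 -4.2 0 -2.6 0; 0.45 -5.9 0 -3.7 0; 0.45 -7.6 0 -4.75 0; 0.45 -7.6 0 -4.75 0; 0.45 -7.6 0 -4.75 0"

```text
time_s: 16.3
ee_pos: [0.5013, -0.2625, 0.1343]
orientation: [0.959, -0.025, 0.274, 0.061]
ft_force: [0.1, -0.6, -0.3]
gripper_width: 0.0383
```

```bash
python3 go.py .50,-.22,.25;  python3 - <<'E'
from h import *
from rig import viewer
for n in ("scene","top"):
    c=viewer.capture(n);pickle.dump(c,open(f"cap_{n}_10.pkl","wb"))
s=load("scene",10);t=load("top",10)
a=cv2.resize(s["frame"][100:200,180:280,::-1],(480,480),interpolation=2);b=cv2.resize(t["frame"][110:230,380:500,::-1],(310,310),interpolation=2)
im=np.zeros((480,790,3),np.uint8);im[:,:480]=a;im[:310,480:]=b;cv2.imwrite("pics/rackout.png",im)
E
python3 rk.py 10 .02 .055 .18
```

```text
t 16.3 grasp [ 0.5467 -0.257   0.1058] pitch 31.9 hd x 7.0 hd y 97.5 j [-0.93  0.53 -1.02 -0.65  0.83 -0.76] F [ 0.1 -0.6 -0.3] w 0.0383
.50,-.22,.25 -> [-11.17   4.06  10.1 ] cm; dist 15.6
scene 50 min [ 0.0206 -0.0084  0.1809] max [0.0427 0.0397 0.2206] pct2/98 [[0.0209, -0.0068, 0.1834], [0.0424, 0.0363, 0.2167]] mean [0.0355 0.024  0.2025]
top 35 min [0.0202 0.0048 0.2037] max [0.0543 0.0357 0.2197] pct2/98 [[0.0214, 0.0058, 0.204], [0.0541, 0.0338, 0.2189]] mean [0.0418 0.0178 0.212 ]
```

View pics/rackout.png

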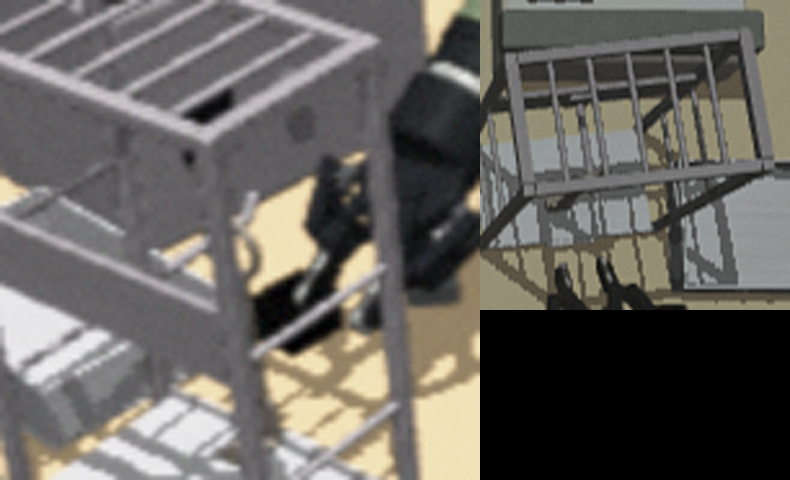

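```bash
python3 go.py .53,-.2,.25 .53,.14,.30
```

```text
t 16.4 grasp [ 0.5475 -0.2566  0.1059] pitch 31.9 hd x 7.0 hd y 97.6 j [-0.93  0.53 -1.02 -0.65  0.83 -0.76] F [-0.2  0.5  1.1] w 0.0383
.53,-.2,.25 -> [-8.5   5.62 11.78] cm; dist 15.6
.53,.14,.30 -> [-7.61 39.24 18.85] cm; dist 44.2
```

>>> drive_tool:
  moves: "0.45 -4 0 5.5 0; 0.45 -8.5 2 11 0; 0.45 -8.4 6 12 0; 0.45 -8.3 11 13 0; 0.45 -8.2 16 14 0; 0.45 -8 21 15 0; 0.45 -7.9 26 16 0; 0.45 -7.8 31 17 0; 0.45 -7.7 36 18 0; 0.45 -7.6 39.2 18.9 0"

```text
time_s: 17.4
ee_pos: [0.4837, 0.1318, 0.3288]
orientation: [0.96, -0.025, 0.273, 0.062]
ft_force: [1.9, -1.1, -0.6]
gripper_width: 0.0381
```

```bash
python3 st.py
```

```text
t 17.4 j [ 0.115 -0.143 -1.148 -0.45   0.008 -0.022] p [0.4837 0.1318 0.3288] F [ 1.9 -1.1 -0.6] w 0.0381
pitch down deg 31.84 heading x 7.14
[[ 0.843  -0.1333  0.5212]
 [ 0.1056  0.991   0.0827]
 [-0.5275 -0.0147  0.8494]]
grasp [0.5292 0.1375 0.3004]
```

>>> drive_tool:
  moves: "0.45 -50 0 -30 0"

```text
time_s: 17.5
ee_pos: [0.4384, 0.1314, 0.3309]
orientation: [0.959, -0.027, 0.273, 0.07]
ft_force: [-0.7, -1.0, 2.1]
gripper_width: 0.0383
```

>>> drive_tool:
  moves: "0.45 -50 0 -30 0"

```text
time_s: 17.6
ee_pos: [0.3846, 0.1196, 0.3288]
orientation: [0.959, -0.027, 0.275, 0.066]
ft_force: [-1.2, 0.3, 1.6]
gripper_width: 0.0385
```

>>> drive_tool:
  moves: "0.45 -50 0 -30 0"

```text
time_s: 17.7
ee_pos: [0.342, 0.1127, 0.3377]
orientation: [0.958, -0.026, 0.28, 0.064]
ft_force: [1.1, -0.3, 1.5]
gripper_width: 0.0385
```

```bash
python3 st.py
```

```text
t 17.7 j [ 0.094 -0.613 -1.297 -0.114  0.029 -0.036] p [0.342  0.1127 0.3377] F [ 1.1 -0.3  1.5] w 0.0385
pitch down deg 32.65 heading x 7.33
[[ 0.8351 -0.1369  0.5327]
 [ 0.1074  0.9905  0.0862]
 [-0.5395 -0.0148  0.8419]]
grasp [0.387  0.1185 0.3086]
```

>>> drive_tool:
  moves: "0.45 -30 0 -60 0"

```text
time_s: 17.8
ee_pos: [0.3029, 0.1074, 0.3388]
orientation: [0.955, -0.027, 0.289, 0.063]
ft_force: [-1.0, -0.3, 1.7]
gripper_width: 0.038
```

>>> drive_tool:
  moves: "0.45 -30 0 -60 0"

```text
time_s: 17.9
ee_pos: [0.2636, 0.0996, 0.3348]
orientation: [0.953, -0.027, 0.296, 0.064]
ft_force: [-0.0, -0.6, 1.3]
gripper_width: 0.038
```

>>> drive_tool:
  moves: "0.45 -30 0 -60 0"

```text
time_s: 18.0
ee_pos: [0.2454, 0.1002, 0.3278]
orientation: [0.951, -0.023, 0.307, 0.043]
ft_force: [1.0, 0.3, -0.1]
gripper_width: 0.0382
```

```bash
python3 st.py
```

```text
t 18.0 j [ 0.167 -0.968 -1.296  0.298 -0.068  0.029] p [0.2454 0.1002 0.3278] F [ 1.   0.3 -0.1] w 0.0382
pitch down deg 35.79 heading x 4.78
[[ 0.8083 -0.0953  0.581 ]
 [ 0.0676  0.9953  0.0693]
 [-0.5848 -0.0167  0.811 ]]
grasp [0.2889 0.1038 0.2963]
```

>>> drive_tool:
  moves: "0.45 5 0 2 0; 0.45 10 -0.2 4 0; 0.45 16 -0.5 6 0; 0.45 16 -0.5 6 0; 0.45 16 -0.5 6 0"

```text
time_s: 18.5
ee_pos: [0.4116, 0.1237, 0.2781]
orientation: [0.948, -0.028, 0.311, 0.058]
ft_force: [0.3, -0.2, 0.2]
gripper_width: 0.0384
```

```bash
python3 st.py
```

```text
t 18.5 j [ 0.123 -0.201 -1.293 -0.457 -0.006 -0.016] p [0.4116 0.1237 0.2781] F [ 0.3 -0.2  0.2] w 0.0384
pitch down deg 36.42 heading x 6.6
[[ 0.7994 -0.1271  0.5872]
 [ 0.0925  0.9917  0.0887]
 [-0.5937 -0.0166  0.8045]]
grasp [0.4546 0.1286 0.2461]
```

>>> drive_tool:
  moves: "0.45 0 0 -60 0"

```text
time_s: 18.6
ee_pos: [0.4011, 0.1293, 0.2691]
orientation: [0.943, -0.029, 0.326, 0.054]
ft_force: [-0.7, 0.5, -0.4]
gripper_width: 0.0383
```

>>> drive_tool:
  moves: "0.45 0 0 -60 0"

```text
time_s: 18.7
ee_pos: [0.3891, 0.1369, 0.2581]
orientation: [0.938, -0.032, 0.342, 0.05]
ft_force: [-0.0, -0.5, -0.5]
gripper_width: 0.0385
```

```bash
python3 st.py
```

```text
t 18.7 j [ 0.207 -0.192 -1.296 -0.4   -0.085  0.04 ] p [0.3891 0.1369 0.2581] F [-0.  -0.5 -0.5] w 0.0385
pitch down deg 40.15 heading x 5.47
[[ 0.7609 -0.1163  0.6384]
 [ 0.0729  0.9929  0.0939]
 [-0.6448 -0.0249  0.764 ]]
grasp [0.4301 0.1409 0.2233]
```

>>> drive_tool:
  moves: "0.45 0 -8 -60 0"

```text
time_s: 18.8
ee_pos: [0.3776, 0.1394, 0.2487]
orientation: [0.932, -0.034, 0.358, 0.047]
ft_force: [-0.6, 0.6, -0.5]
gripper_width: 0.0385
```

>>> drive_tool:
  moves: "0.45 0 -8 -60 0"

```text
time_s: 18.9
ee_pos: [0.3645, 0.1419, 0.2401]
orientation: [0.926, -0.037, 0.375, 0.042]
ft_force: [-0.1, 0.5, -0.7]
gripper_width: 0.0385
```

>>> drive_tool:
  moves: "0.45 0 -8 -60 0"

```text
time_s: 19.0
ee_pos: [0.3488, 0.1457, 0.2323]
orientation: [0.919, -0.039, 0.39, 0.036]
ft_force: [0.0, -0.2, -0.2]
gripper_width: 0.0384
```

>>> drive_tool:
  moves: "0.45 0 -8 -60 0"

```text
time_s: 19.1
ee_pos: [0.3301, 0.1507, 0.225]
orientation: [0.913, -0.042, 0.405, 0.03]
ft_force: [-0.7, 0.3, -0.0]
gripper_width: 0.0385
```

```bash
python3 st.py
```

```text
t 19.1 j [ 0.366 -0.214 -1.296 -0.217 -0.223  0.175] p [0.3301 0.1507 0.225 ] F [-0.7  0.3 -0. ] w 0.0385
pitch down deg 47.93 heading x 1.71
[[ 0.6697 -0.088   0.7374]
 [ 0.02    0.9947  0.1005]
 [-0.7424 -0.0525  0.6679]]
grasp [0.3662 0.1518 0.185 ]
```

>>> drive_tool:
  moves: "0.45 4 -3.5 1.5 4.5; 0.45 7.6 -6.7 2.7 4.5; 0.45 7.6 -6.7 2.7 4.5; 0.45 7.6 -6.7 2.7 4.5"

```text
time_s: 19.5
ee_pos: [0.4082, 0.0875, 0.1897]
orientation: [0.913, -0.006, 0.407, 0.013]
ft_force: [-0.9, 0.0, 0.2]
gripper_width: 0.0386
```

```bash
python3 st.py
```

```text
t 19.5 j [ 0.038  0.018 -1.296 -0.475 -0.007  0.007] p [0.4082 0.0875 0.1897] F [-0.9  0.   0.2] w 0.0386
pitch down deg 48.1 heading x 1.58
[[ 6.676e-01 -2.770e-02  7.440e-01]
 [ 1.840e-02  9.996e-01  2.060e-02]
 [-7.443e-01 -1.000e-04  6.678e-01]]
grasp [0.4442 0.0885 0.1495]
```

>>> drive_tool:
  moves: "0.45 10 0 -60 0"

```text
time_s: 19.6
ee_pos: [0.4038, 0.0973, 0.1727]
orientation: [0.907, -0.007, 0.421, 0.009]
ft_force: [0.5, 0.1, 0.2]
gripper_width: 0.0384
```

>>> drive_tool:
  moves: "0.45 10 0 -60 0"

```text
time_s: 19.7
ee_pos: [0.3971, 0.1092, 0.1519]
orientation: [0.899, -0.01, 0.437, 0.006]
ft_force: [-0.9, -0.8, -0.1]
gripper_width: 0.0379
```

>>> drive_tool:
  moves: "0.45 10 0 -60 0"

```text
time_s: 19.8
ee_pos: [0.389, 0.1225, 0.1302]
orientation: [0.892, -0.013, 0.451, 0.001]
ft_force: [-0.2, -0.6, 0.2]
gripper_width: 0.0387
```

```bash
python3 st.py
```

```text
t 19.8 j [ 0.195  0.213 -1.297 -0.562 -0.125  0.135] p [0.389  0.1225 0.1302] F [-0.2 -0.6  0.2] w 0.0387
pitch down deg 53.67 heading x -1.0
[[ 0.5923 -0.0126  0.8056]
 [-0.0103  0.9997  0.0232]
 [-0.8056 -0.0221  0.592 ]]
grasp [0.421  0.1219 0.0868]
```

>>> drive_tool:
  moves: "0.45 -4 -2 0.5 2; 0.45 -7.9 -3.9 0.9 2; 0.45 -7.9 -3.9 0.9 2; 0.45 -7.9 -3.9 0.9 2"

```text
time_s: 20.2
ee_pos: [0.3503, 0.084, 0.2014]
orientation: [0.893, 0.003, 0.45, -0.007]
ft_force: [0.7, -0.1, -0.3]
gripper_width: 0.0383
```

>>> drive_tool:
  moves: "0.45 20 -20 -60 0"

```text
time_s: 20.3
ee_pos: [0.3469, 0.079, 0.1882]
orientation: [0.885, 0.001, 0.465, -0.01]
ft_force: [1.1, -0.6, -1.0]
gripper_width: 0.038
```

>>> drive_tool:
  moves: "0.45 20 -20 -60 0"

```text
time_s: 20.4
ee_pos: [0.3417, 0.0732, 0.1746]
orientation: [0.875, -0.001, 0.484, -0.014]
ft_force: [0.3, 0.0, -0.4]
gripper_width: 0.0386
```

>>> drive_tool:
  moves: "0.45 20 -20 -60 0"

```text
time_s: 20.5
ee_pos: [0.3367, 0.0672, 0.1627]
orientation: [0.865, -0.002, 0.501, -0.017]
ft_force: [0.1, -0.1, -0.3]
gripper_width: 0.0384
```

```bash
python3 st.py
```

```text
t 20.5 j [ 0.004 -0.076 -1.296 -0.171 -0.033  0.016] p [0.3367 0.0672 0.1627] F [ 0.1 -0.1 -0.3] w 0.0384
pitch down deg 60.09 heading x -3.6
[[ 0.4976  0.0269  0.867 ]
 [-0.0313  0.9994 -0.013 ]
 [-0.8668 -0.0207  0.4982]]
grasp [0.3636 0.0655 0.116 ]
```

>>> drive_tool:
  moves: "0.45 10 -16 -60 0"

```text
time_s: 20.6
ee_pos: [0.3252, 0.0634, 0.1572]
orientation: [0.856, -0.003, 0.517, -0.02]
ft_force: [-0.2, 0.6, -0.8]
gripper_width: 0.0383
```

>>> drive_tool:
  moves: "0.45 10 -16 -60 0"

```text
time_s: 20.7
ee_pos: [0.3115, 0.0601, 0.1539]
orientation: [0.846, -0.005, 0.533, -0.023]
ft_force: [0.4, -0.1, 0.1]
gripper_width: 0.0384
```

>>> drive_tool:
  moves: "0.45 10 -16 -60 0"

```text
time_s: 20.8
ee_pos: [0.2967, 0.0568, 0.1529]
orientation: [0.836, -0.006, 0.548, -0.026]
ft_force: [0.5, -0.3, -0.7]
gripper_width: 0.0384
```

```bash
python3 st.py; python3 go.py .40,.10,.2
```

```text
t 20.8 j [-0.025 -0.121 -1.296 -0.015 -0.041 -0.005] p [0.2967 0.0568 0.1529] F [ 0.5 -0.3 -0.7] w 0.0384
pitch down deg 66.34 heading x -7.25
[[ 0.3981  0.037   0.9166]
 [-0.0506  0.9985 -0.0184]
 [-0.916  -0.0391  0.3994]]
grasp [0.3182 0.054  0.1035]
t 20.8 grasp [0.3182 0.054  0.1035] pitch 66.3 hd x -7.2 hd y 87.9 j [-0.03 -0.12 -1.3  -0.02 -0.04 -0.  ] F [ 0.5 -0.3 -0.7] w 0.0384
.40,.10,.2 -> [-5.82  4.51 11.27] cm; dist 13.5
```

```bash
python3 - <<'E'
from h import *
from rig import viewer
for n in ("scene","top"):
    c=viewer.capture(n);pickle.dump(c,open(f"cap_{n}_11.pkl","wb"))
s=load("scene",11);t=load("top",11);ct=cloud(t);cs=cloud(s)
def tops(c,box):
    P=c[box[1]:box[3],box[0]:box[2]].reshape(-1,3); return P
for nm,ctr in (("A",(.4505,.1755)),("B",(.4605,-.165)),("s1",(.4565,-.007)),("s5",(.489,.05))):
    for n,c in (("t",ct),("s",cs)):
        P=c.reshape(-1,3); m=(np.hypot(P[:,0]-ctr[0],P[:,1]-ctr[1])<.02)&(P[:,2]>.02)&(P[:,2]<.05); q=P[m]
        u=q[q[:,2]>np.percentile(q[:,2],95)-.006]
        (x,y),r=cv2.minEnclosingCircle((q[:,:2]*1000).astype(np.float32)); tz=np.median(u[:,2])
        print(nm,n,len(q),"topmean",u.mean(0).round(4),"enc",np.round([x,y,r],1))
# carrier: bright low-saturation at z .01-.022
P=ct.reshape(-1,3)
m=(P[:,2]>.0105)&(P[:,2]<.022)&(P[:,0]>.38)&(P[:,0]<.56)&(P[:,1]>-.11)&(P[:,1]<.11)
r=cv2.minAreaRect((P[m][:,:2]*1000).astype(np.float32));print("carrier depth",m.sum(),r)
f=t["frame"][215:270,300:368].astype(int); sat=f.max(-1)-f.min(-1)
mk=((sat<22)&(f.max(-1)>60)).astype(np.uint8); mk=cv2.morphologyEx(mk,cv2.MORPH_CLOSE,np.ones((3,3)))
n,l,st,_=cv2.connectedComponentsWithStats(mk);i=1+st[1:,4].argmax();v,u=np.nonzero(l==i)
pts=np.array([onz(t,a+300,b+215,.012)[:2] for a,b in zip(u,v)],np.float32)*1000
print("carrier col",cv2.minAreaRect(pts))
crop(t,290,210,400,280,7,"pics/car.png")
E
```

```text
A t 33 topmean [0.4483 0.1744 0.0382] enc [449.7 175.2   9.2]
A s 50 topmean [0.4507 0.1745 0.0379] enc [449.1 177.5  11.6]
B t 35 topmean [ 0.4601 -0.165   0.0384] enc [ 460.1 -164.7    9.5]
B s 43 topmean [ 0.4599 -0.1651  0.0389] enc [ 460.3 -165.8   10.6]
s1 t 30 topmean [ 0.4564 -0.0062  0.0407] enc [456.8  -5.2   9.2]
s1 s 49 topmean [ 0.4572 -0.0073  0.0413] enc [456.6  -5.8  10. ]
s5 t 32 topmean [0.4891 0.051  0.0407] enc [489.   50.6   9.3]
s5 s 58 topmean [0.4896 0.0505 0.0404] enc [486.9  50.7  12.5]
carrier depth 294 ((477.21124267578125, -0.16307830810546875), (99.83910369873047, 145.8463897705078), 11.25845718383789)
carrier col ((478.16796875, -0.31356048583984375), (103.85335540771484, 147.63357543945312), 11.172477722167969)
```

View pics/car.png

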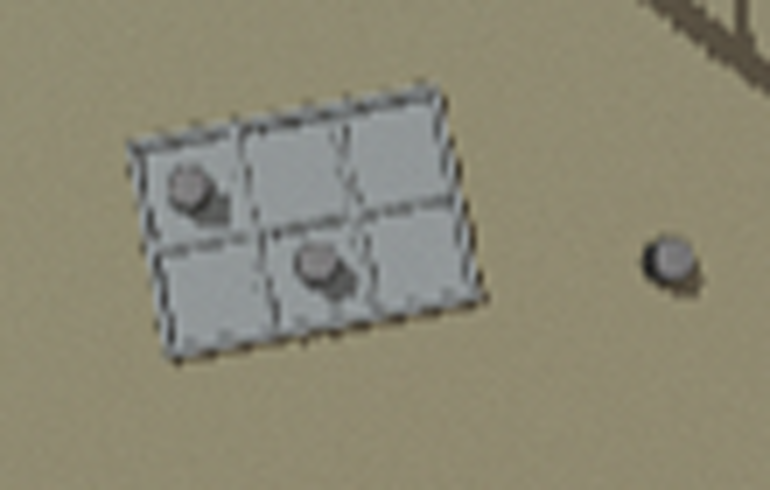

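>>> drive_tool:
  moves: "0.6 -3 4 5 4; 0.6 -3 4 5 4; 0.6 -3 4 5 4"

```text
time_s: 21.2
ee_pos: [0.3367, 0.0989, 0.2022]
orientation: [0.839, 0.023, 0.542, -0.044]
ft_force: [0.5, -0.6, -0.5]
gripper_width: 0.0512
```

```bash
python3 st.py; python3 go.py .4495,.1748,.10
```

```text
t 21.2 j [ 0.146 -0.141 -1.117  0.184 -0.107  0.22 ] p [0.3367 0.0989 0.2022] F [ 0.5 -0.6 -0.5] w 0.0512
pitch down deg 65.74 heading x -6.74
[[ 0.408   0.0984  0.9077]
 [-0.0482  0.9951 -0.0862]
 [-0.9117 -0.0086  0.4107]]
grasp [0.3587 0.0963 0.1531]
t 21.2 grasp [0.3587 0.0963 0.1531] pitch 65.7 hd x -6.7 hd y 84.4 j [ 0.15 -0.14 -1.12  0.18 -0.11  0.22] F [ 0.5 -0.6 -0.5] w 0.0512
.4495,.1748,.10 -> [8.17 8.75 5.39] cm; dist 13.1
```

>>> drive_tool:
  moves: "0.6 3 3.5 3 0; 0.6 5.5 7 4.5 0; 0.6 8.2 8.8 5.4 0; 0.6 8.2 8.8 5.4 0; 0.6 8.2 8.8 5.4 0"

```text
time_s: 21.7
ee_pos: [0.422, 0.1752, 0.1433]
orientation: [0.835, 0.022, 0.547, -0.046]
ft_force: [-0.5, -0.3, -0.1]
gripper_width: 0.0513
```

```bash
python3 go.py .4495,.1748,.035; python3 - <<'E'
from h import *
from rig import viewer
for n in ("scene","top"):
    c=viewer.capture(n);pickle.dump(c,open(f"cap_{n}_12.pkl","wb"))
s=load("scene",12);t=load("top",12)
a=cv2.resize(s["frame"][150:270,300:420,::-1],(480,480),interpolation=2);b=cv2.resize(t["frame"][200:300,230:330,::-1],(310,310),interpolation=2)
im=np.zeros((480,790,3),np.uint8);im[:,:480]=a;im[:310,480:]=b;cv2.imwrite("pics/ka.png",im)
E
```

```text
t 21.7 grasp [0.4434 0.1724 0.0939] pitch 66.4 hd x -7.5 hd y 84.2 j [ 0.32  0.22 -0.96  0.02 -0.18  0.39] F [-0.5 -0.3 -0.1] w 0.0513
.4495,.1748,.035 -> [ 5.63  0.38 -1.82] cm; dist 5.9
```

View pics/ka.png

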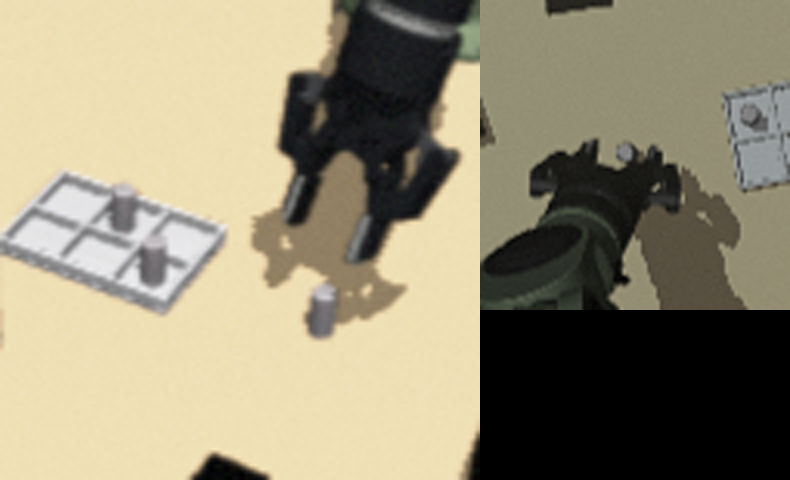

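>>> drive_tool:
  moves: "0.6 2.8 0.3 -0.9 0; 0.6 5.4 0.4 -1.7 0; 0.6 5.4 0.4 -1.7 0; 0.6 5.4 0.4 -1.7 0; 0.6 5.4 0.4 -1.7 0"

```text
time_s: 22.3
ee_pos: [0.4309, 0.1785, 0.0909]
orientation: [0.837, 0.024, 0.544, -0.045]
ft_force: [0.0, 0.6, -0.5]
gripper_width: 0.051
```

```bash
python3 go.py .4495,.1748,.035; python3 - <<'E'
from h import *
from rig import viewer
for n in ("scene","top"):
    c=viewer.capture(n);pickle.dump(c,open(f"cap_{n}_13.pkl","wb"))
s=load("scene",13);t=load("top",13)
a=cv2.resize(s["frame"][150:270,300:420,::-1],(480,480),interpolation=2);b=cv2.resize(t["frame"][200:300,230:330,::-1],(310,310),interpolation=2)
im=np.zeros((480,790,3),np.uint8);im[:,:480]=a;im[:310,480:]=b;cv2.imwrite("pics/ka2.png",im)
E
```

```text
t 22.3 grasp [0.4527 0.1757 0.0416] pitch 66.0 hd x -7.1 hd y 84.2 j [ 0.32  0.36 -0.99 -0.16 -0.18  0.39] F [ 0.   0.6 -0.5] w 0.051
.4495,.1748,.035 -> [ 0.48 -0.12 -0.55] cm; dist 0.7
```

View pics/ka2.png

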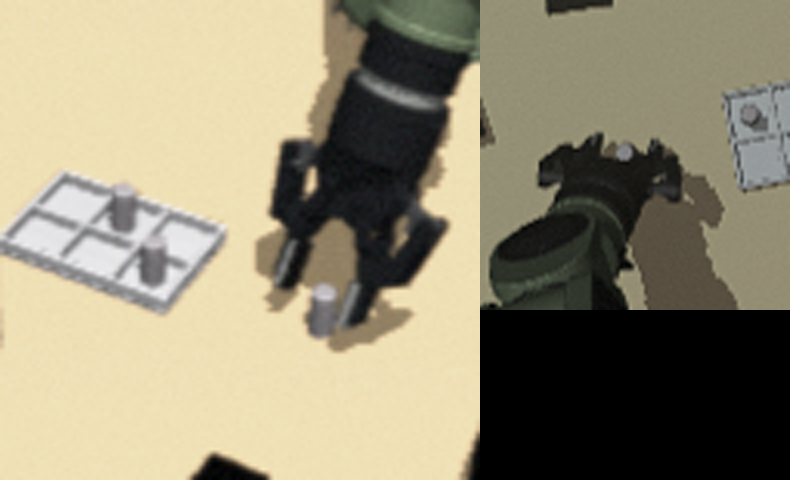

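>>> drive_tool:
  moves: "0.6 0.4 -0.1 -0.5 0; 0.4 0.4 -0.1 -0.5 0; 0.2 0.4 -0.1 -0.5 0; 0 0.4 -0.1 -0.5 0; 0 0.4 -0.1 -0.5 0; 0 0.4 -0.1 -0.5 0"
  grip_force: 50

```text
time_s: 23.0
ee_pos: [0.4273, 0.1778, 0.0837]
orientation: [0.837, 0.023, 0.545, -0.045]
ft_force: [-3.0, -0.3, 5.5]
gripper_width: 0.0178
```

```bash
python3 go.py .4495,.1748,.11 .510,-.0415,.11
```

```text
t 23.0 grasp [0.4489 0.1751 0.0344] pitch 66.2 hd x -7.2 hd y 84.2 j [ 0.32  0.37 -1.   -0.18 -0.18  0.39] F [-3.  -0.3  5.5] w 0.0178
.4495,.1748,.11 -> [-6.89 -0.1   3.11] cm; dist 7.6
.510,-.0415,.11 -> [ -3.36 -21.01  10.53] cm; dist 23.7
```

>>> drive_tool:
  moves: "0 -3.4 0 1.5 0; 0 -6.8 -0.1 3 0; 0 -6.8 -1 3.1 0; 0 -6 -5.5 4.7 0; 0 -5.2 -10 6.4 0; 0 -4.4 -15 8.3 0; 0 -3.4 -20 10.3 0; 0 -3.4 -21 10.5 0; 0 -3.4 -21 10.5 0; 0 -3.4 -21 10.5 0"

```text
time_s: 24.0
ee_pos: [0.4872, -0.0388, 0.1585]
orientation: [0.836, 0.024, 0.546, -0.046]
ft_force: [-0.1, -0.1, -1.2]
gripper_width: 0.0177
```

```bash
cat > shot.py <<'E'
import sys
from h import *
from rig import viewer
i=sys.argv[1]; x0,y0,w=map(int,sys.argv[2:5]); X0,Y0,W=map(int,sys.argv[5:8])
for n in ("scene","top"):
    c=viewer.capture(n);pickle.dump(c,open(f"cap_{n}_{i}.pkl","wb"))
s=load("scene",i);t=load("top",i)
a=cv2.resize(s["frame"][y0:y0+w,x0:x0+w,::-1],(480,480),interpolation=2);b=cv2.resize(t["frame"][Y0:Y0+W,X0:X0+W,::-1],(310,310),interpolation=2)
im=np.zeros((480,790,3),np.uint8);im[:,:480]=a;im[:310,480:]=b;cv2.imwrite(f"pics/shot{i}.png",im)
E
python3 go.py .510,-.0415,.04; python3 shot.py 14 270 140 120 290 200 100
```

```text
t 24.0 grasp [ 0.5087 -0.0415  0.1091] pitch 66.3 hd x -7.2 hd y 84.1 j [-0.26  0.21 -0.91  0.04  0.05 -0.14] F [-0.1 -0.1 -1.2] w 0.0177
.510,-.0415,.04 -> [ 6.38  0.08 -2.66] cm; dist 6.9
```

View pics/shot14.png

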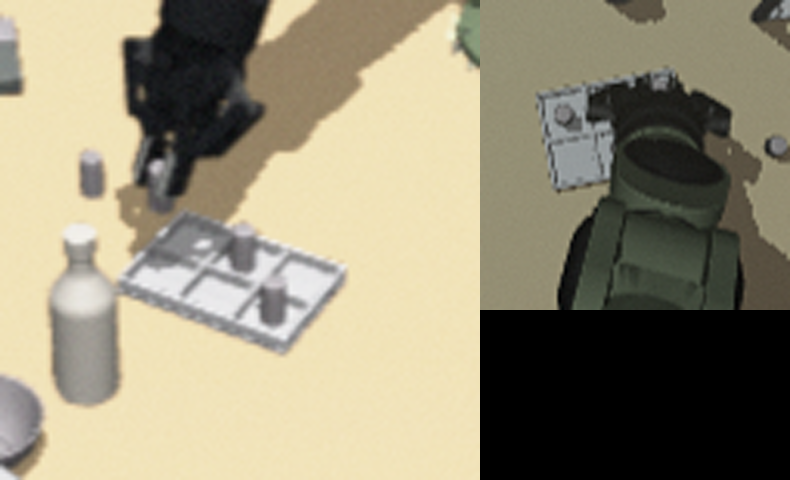

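>>> drive_tool:
  moves: "0 2 0 -0.8 0; 0 4 0 -1.7 0; 0 5.4 0 -2.3 0; 0 6.3 0.1 -2.6 0; 0 6.3 0.1 -2.6 0; 0 6.3 0.1 -2.6 0; 0 6.3 0.1 -2.6 0"

```text
time_s: 24.8
ee_pos: [0.4901, -0.038, 0.0919]
orientation: [0.837, 0.023, 0.545, -0.045]
ft_force: [-1.0, -0.0, 0.3]
gripper_width: 0.0177
```

```bash
python3 go.py .510,-.0415,.039; python3 shot.py 15 270 140 120 290 200 100
```

```text
t 24.8 grasp [ 0.5118 -0.0407  0.0426] pitch 66.1 hd x -7.1 hd y 84.3 j [-0.25  0.37 -0.97 -0.18  0.05 -0.14] F [-1.  -0.   0.3] w 0.0177
.510,-.0415,.039 -> [ 0.26 -0.09 -0.3 ] cm; dist 0.4
```

View pics/shot15.png

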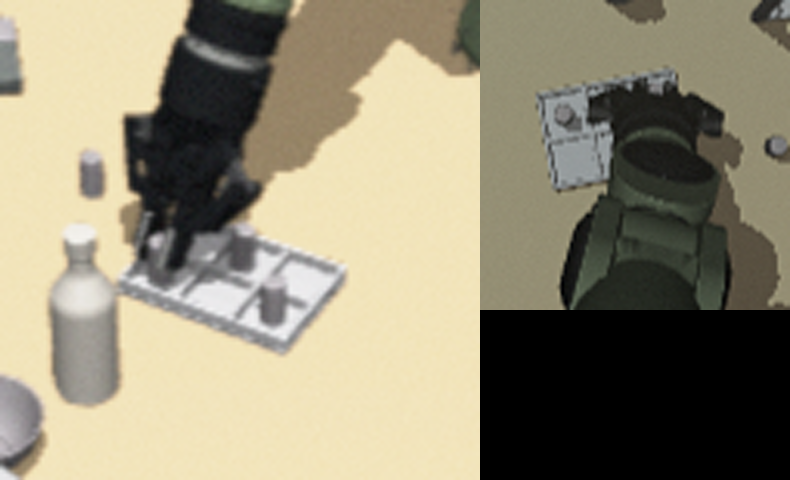

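>>> drive_tool:
  moves: "0 0.3 0 -0.35 0; 0 0.3 0 -0.35 0; 0 0.3 0 -0.35 0; 0 0.3 0 -0.35 0"

```text
time_s: 25.3
ee_pos: [0.4886, -0.0386, 0.0877]
orientation: [0.837, 0.023, 0.545, -0.045]
ft_force: [0.1, 0.2, 6.4]
gripper_width: 0.0178
```

```bash
python3 go.py .510,-.0415,.039
```

```text
t 25.3 grasp [ 0.5103 -0.0413  0.0385] pitch 66.0 hd x -7.2 hd y 84.2 j [-0.25  0.38 -0.98 -0.2   0.05 -0.14] F [0.1 0.2 6.4] w 0.0178
.510,-.0415,.039 -> [-0.06 -0.02 -0.  ] cm; dist 0.1
```

>>> drive_tool:
  moves: "0.15 0 0 0 0; 0.25 0 0 0 0; 0.36 0 0 0 0; 0.36 0 0 0 0; 0.36 -2 0 0.9 0; 0.36 -5 0 2.2 0; 0.36 -8 0 3.6 0; 0.36 -8 0 3.6 0; 0.36 -8 0 3.6 0"

```text
time_s: 26.2
ee_pos: [0.4887, -0.0376, 0.1754]
orientation: [0.837, 0.023, 0.545, -0.046]
ft_force: [-0.1, 0.1, 0.1]
gripper_width: 0.0305
```

```bash
python3 go.py .4602,-.165,.11 .4602,-.165,.035; python3 shot.py 16 270 140 120 290 200 100
```

```text
t 26.2 grasp [ 0.5104 -0.0404  0.1261] pitch 66.1 hd x -7.2 hd y 84.2 j [-0.25  0.17 -0.89  0.09  0.05 -0.14] F [-0.1  0.1  0.1] w 0.0305
.4602,-.165,.11 -> [  0.09 -12.89  -4.12] cm; dist 13.5
.4602,-.165,.035 -> [  6.95 -12.81  -7.17] cm; dist 16.2
```

View pics/shot16.png

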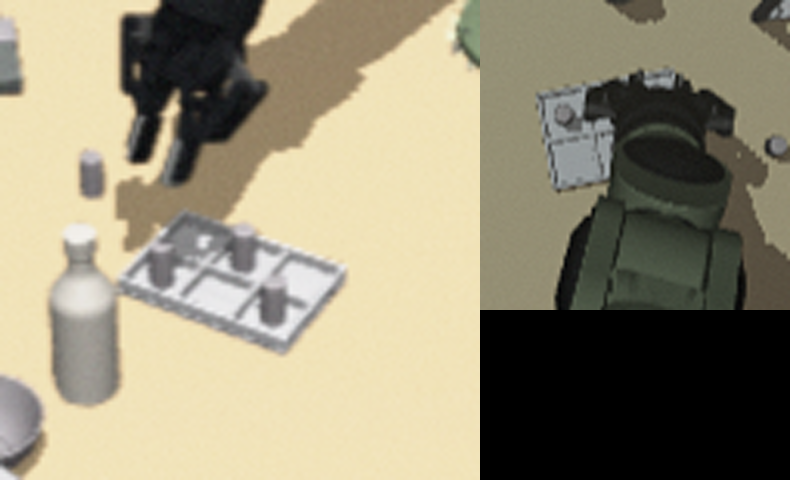

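>>> drive_tool:
  moves: "0.6 0 -4.5 -1.4 0; 0.6 0 -9 -2.8 0; 0.6 0.1 -12.9 -4.1 0; 0.6 0.1 -12.9 -4.1 0; 0.6 0.1 -12.9 -4.1 0; 0.6 0.1 -12.9 -4.1 0"

```text
time_s: 26.9
ee_pos: [0.4381, -0.1612, 0.1578]
orientation: [0.836, 0.024, 0.546, -0.045]
ft_force: [0.0, 0.4, 0.6]
gripper_width: 0.0512
```

```bash
python3 go.py .4602,-.165,.035; python3 shot.py 17 230 120 120 340 200 100
```

```text
t 26.9 grasp [ 0.4596 -0.1638  0.1085] pitch 66.3 hd x -7.0 hd y 84.2 j [-0.61  0.18 -0.95  0.07  0.19 -0.47] F [0.  0.4 0.6] w 0.0512
.4602,-.165,.035 -> [ 6.75 -0.04 -2.9 ] cm; dist 7.4
```

View pics/shot17.png

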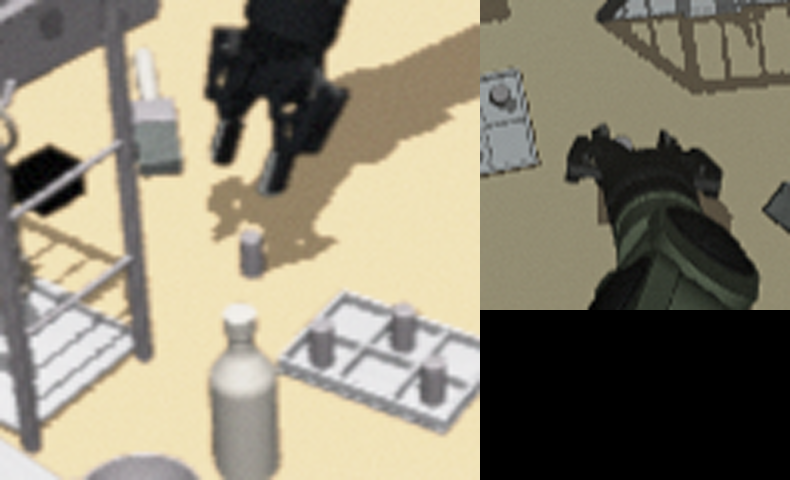

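>>> drive_tool:
  moves: "0.6 3 0 -1.3 0; 0.6 5.5 0 -2.4 0; 0.6 6.6 0 -2.8 0; 0.6 6.6 0 -2.8 0; 0.6 6.6 0 -2.8 0; 0.6 6.6 0 -2.8 0"

```text
time_s: 27.6
ee_pos: [0.4403, -0.163, 0.0879]
orientation: [0.837, 0.023, 0.545, -0.045]
ft_force: [0.3, 0.8, -0.2]
gripper_width: 0.0511
```

```bash
python3 go.py .4602,-.165,.035; python3 shot.py 18 230 120 120 340 200 100
```

```text
t 27.6 grasp [ 0.462  -0.1657  0.0387] pitch 66.1 hd x -7.2 hd y 84.3 j [-0.61  0.36 -1.01 -0.17  0.19 -0.47] F [ 0.3  0.8 -0.2] w 0.0511
.4602,-.165,.035 -> [ 0.26  0.06 -0.32] cm; dist 0.4
```

View pics/shot18.png

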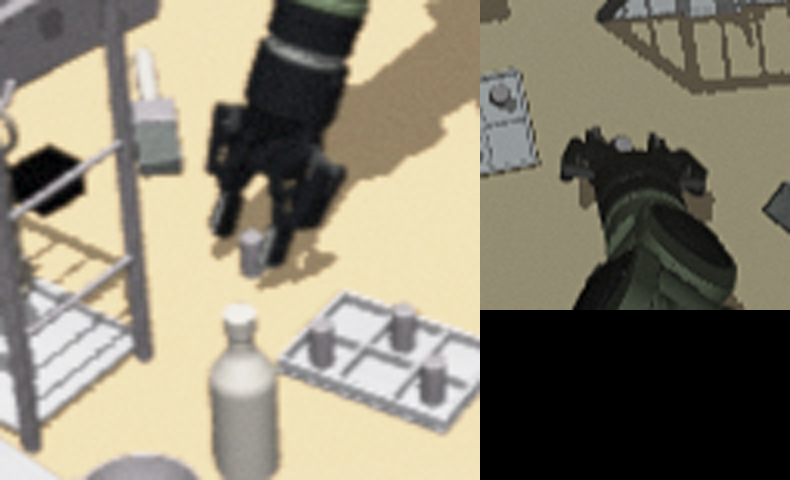

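>>> drive_tool:
  moves: "0.6 0.2 0 -0.25 0; 0.4 0.2 0 -0.25 0; 0.2 0.2 0 -0.25 0; 0 0.2 0 -0.25 0; 0 0.2 0 -0.25 0; 0 0.2 0 -0.25 0"
  grip_force: 50

```text
time_s: 28.3
ee_pos: [0.4379, -0.1631, 0.0845]
orientation: [0.837, 0.023, 0.545, -0.045]
ft_force: [-2.3, -0.5, 4.2]
gripper_width: 0.018
```

```bash
python3 go.py .4602,-.165,.11 .463,-.054,.11
```

```text
t 28.3 grasp [ 0.4596 -0.1658  0.0352] pitch 66.1 hd x -7.2 hd y 84.2 j [-0.61  0.36 -1.02 -0.18  0.19 -0.47] F [-2.3 -0.5  4.2] w 0.018
.4602,-.165,.11 -> [-6.82  0.01  3.08] cm; dist 7.5
.463,-.054,.11 -> [-7.27 11.08  2.35] cm; dist 13.5
```

>>> drive_tool:
  moves: "0 -3.4 0 1.5 0; 0 -6.8 0 3 0; 0 -6.9 2 3 0; 0 -7.1 6.5 2.7 0; 0 -7.3 11.1 2.4 0; 0 -7.3 11.1 2.4 0; 0 -7.3 11.1 2.4 0; 0 -7.3 11.1 2.4 0"

```text
time_s: 29.1
ee_pos: [0.4421, -0.0517, 0.1596]
orientation: [0.837, 0.023, 0.545, -0.046]
ft_force: [-0.0, -0.8, -0.0]
gripper_width: 0.0175
```

```bash
python3 go.py .4635,-.054,.0395; python3 shot.py 19 250 130 120 290 200 100
```

```text
t 29.1 grasp [ 0.4637 -0.0545  0.1103] pitch 66.1 hd x -7.3 hd y 84.1 j [-0.32  0.13 -1.01  0.02  0.08 -0.21] F [-0.  -0.8 -0. ] w 0.0175
.4635,-.054,.0395 -> [ 6.46  0.12 -2.89] cm; dist 7.1
```

View pics/shot19.png

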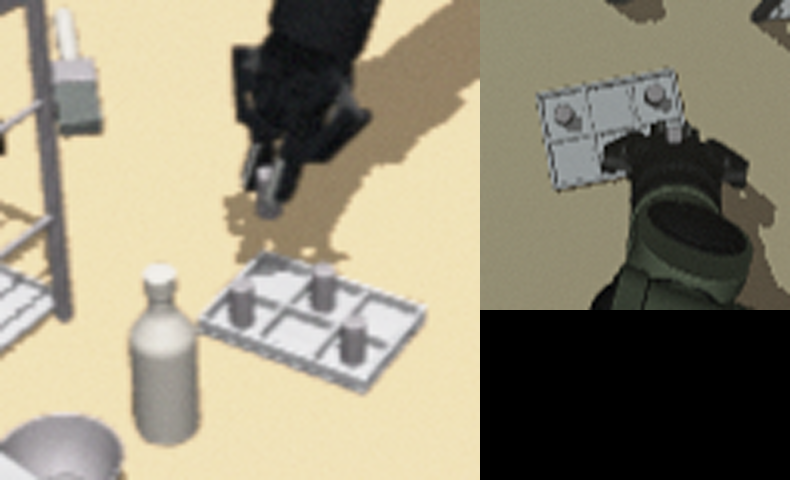

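```bash
python3 - <<'E'
from h import *
g=np.array([.4637,-.0545,.1103]); hy=np.radians(84.1); ey=np.array([np.cos(hy),np.sin(hy),0]); ex=np.array([np.sin(hy),-np.cos(hy),0])
for i,n,g in ((19,"scene",g),(19,"top",g),(15,"scene",np.array([.5118,-.0407,.0426]))):
    P=cloud(load(n,i)).reshape(-1,3)-g; y=P@ey;x=P@ex;z=P[:,2]
    for lo,hi in ((10,15),(15,20),(20,25),(25,30),(30,35),(35,40),(40,45),(45,50),(50,60)):
        for sgn in (1,-1):
            m=(sgn*y>lo/1000)&(sgn*y<hi/1000)&(abs(x)<.07)&(z>(-.045 if i==19 else .004))&(z<.1)
            if m.sum()>3: print(i,n,sgn*lo,m.sum(),"zmin",np.sort(z[m])[:3].round(4),"x at",x[m][z[m].argmin()].round(3))
E
```

```text
19 scene 10 81 zmin [-0.021  -0.0185 -0.0178] x at 0.007
19 scene -10 102 zmin [-0.0148 -0.0069 -0.0067] x at 0.006
19 scene 15 96 zmin [-0.0103 -0.0087 -0.0053] x at -0.008
19 scene -15 45 zmin [-0.0114 -0.0031  0.0009] x at 0.013
19 scene 20 67 zmin [-0.0065 -0.0035 -0.0014] x at 0.004
19 scene -20 35 zmin [-0.0047  0.0051  0.0066] x at 0.008
19 scene 25 28 zmin [0.031  0.0319 0.0363] x at -0.004
19 scene -25 13 zmin [-0.0009  0.0286  0.0364] x at 0.003
19 scene 30 29 zmin [0.0254 0.0295 0.0352] x at -0.012
19 scene -30 20 zmin [0.0276 0.0282 0.0319] x at -0.005
19 scene 35 54 zmin [0.0245 0.0259 0.0272] x at -0.019
19 scene -35 24 zmin [0.0298 0.0313 0.0335] x at -0.002
19 scene 40 41 zmin [0.0274 0.0278 0.031 ] x at -0.022
19 scene -40 32 zmin [0.0348 0.0365 0.0365] x at -0.005
19 scene 45 32 zmin [0.035  0.0374 0.0425] x at -0.028
19 scene -45 31 zmin [0.0311 0.0371 0.0411] x at -0.025
19 scene 50 48 zmin [0.0419 0.0426 0.0456] x at -0.032
19 scene -50 34 zmin [0.0476 0.0541 0.0561] x at -0.015
19 top 10 13 zmin [-0.009   0.0037  0.0095] x at 0.014
19 top -10 15 zmin [-0.007  -0
[... 1176 characters left out ...]
in [0.0068 0.0087 0.011 ] x at 0.007
15 scene 25 25 zmin [0.0272 0.0345 0.0589] x at -0.004
15 scene -25 15 zmin [0.0113 0.0155 0.0348] x at -0.002
15 scene 30 31 zmin [0.0278 0.0301 0.0322] x at -0.026
15 scene -30 22 zmin [0.0244 0.0272 0.0291] x at -0.007
15 scene 35 50 zmin [0.0242 0.0249 0.0251] x at -0.022
15 scene -35 21 zmin [0.0311 0.0349 0.0366] x at -0.001
15 scene 40 31 zmin [0.0283 0.0313 0.0333] x at -0.026
15 scene -40 26 zmin [0.0311 0.0366 0.0372] x at -0.005
15 scene 45 24 zmin [0.0361 0.0415 0.0421] x at -0.03
15 scene -45 36 zmin [0.0313 0.0348 0.0357] x at -0.024
15 scene 50 51 zmin [0.0428 0.0445 0.0464] x at -0.03
15 scene -50 36 zmin [0.0508 0.053  0.0549] x at -0.012
```

>>> drive_tool:
  moves: "0 2 0 -0.9 0; 0 4 0.1 -1.8 0; 0 5.5 0.1 -2.5 0; 0 6.4 0.1 -2.9 0; 0 6.4 0.1 -2.9 0; 0 6.4 0.1 -2.9 0; 0 6.4 0.1 -2.9 0"

```text
time_s: 29.9
ee_pos: [0.4412, -0.0516, 0.0892]
orientation: [0.837, 0.024, 0.545, -0.046]
ft_force: [0.2, -0.9, -0.2]
gripper_width: 0.0175
```

```bash
python3 go.py .4635,-.054,.0395; python3 shot.py 20 250 130 120 290 200 100
```

```text
t 29.9 grasp [ 0.4628 -0.0544  0.0399] pitch 66.2 hd x -7.3 hd y 84.1 j [-0.32  0.32 -1.09 -0.25  0.08 -0.21] F [ 0.2 -0.9 -0.2] w 0.0175
.4635,-.054,.0395 -> [0.06 0.05 0.04] cm; dist 0.1
```

View pics/shot20.png

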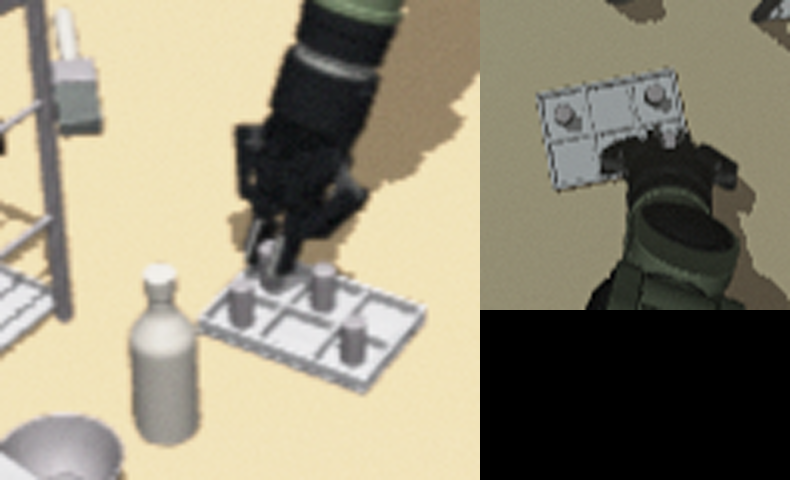

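Knob B is over well0, near (268,265) in the left panel, with its base about 1 mm off the floor. I'll lower it slightly, open the fingers a little and lift straight up.

>>> drive_tool:
  moves: "0 0.1 0 -0.05 0; 0 0.1 0 -0.05 0; 0.15 0.1 0 -0.05 0; 0.25 0.1 0 -0.05 0; 0.34 0.1 0 -0.05 0; 0.34 0.1 0 -0.05 0; 0.34 -2 0 0.9 0; 0.34 -5 0 2.2 0; 0.34 -10 0 4.5 0; 0.34 -12 0 5.4 0"

```text
time_s: 31.0
ee_pos: [0.4432, -0.0496, 0.2243]
orientation: [0.838, 0.023, 0.544, -0.046]
ft_force: [1.2, -0.6, -0.4]
gripper_width: 0.0291
```

>>> drive_tool:
  moves: "0.34 -5 4 -6 0; 0.34 -5 4 -8 0; 0.34 -5 4 -8 0; 0.34 -5 4 -8 0; 0.34 -5 4 -8 0"

```text
time_s: 31.5
ee_pos: [0.3545, -0.0004, 0.2344]
orientation: [0.837, 0.023, 0.544, -0.046]
ft_force: [0.3, 0.2, 1.3]
gripper_width: 0.0291
```

```bash
python3 go.py; python3 shot.py 21 150 80 240 280 110 180; python3 rk.py 21 .02 .055 .18; python3 - <<'E'
from h import *
for n in ("top","scene"):
  a=cloud(load(n,0)).reshape(-1,3);b=cloud(load(n,21)).reshape(-1,3)
  for nm,ctr,zl,zh,r in (("well0",(.4635,-.054),.02,.05,.02),("well3",(.510,-.0415),.02,.05,.02),("s1",(.4565,-.006),.02,.05,.02),("s5",(.489,.05),.02,.05,.02),("bottle",(.6255,-.004),.02,.15,.03),("bowl",(.7385,-.007),.015,.05,.055),):
    o=[]
    for P in (a,b):
        m=(np.hypot(P[:,0]-ctr[0],P[:,1]-ctr[1])<r)&(P[:,2]>zl)&(P[:,2]<zh)
        q=P[m]; o.append((int(m.sum()),q[q[:,2]>np.percentile(q[:,2],95)-.006].mean(0).round(4).tolist() if m.sum() else None))
    print(n,nm,o)
E
```

```text
t 31.5 grasp [ 0.3763 -0.0031  0.1852] pitch 66.0 hd x -7.2 hd y 84.2 j [-0.24 -0.22 -1.07  0.31  0.05 -0.13] F [0.3 0.2 1.3] w 0.0291
scene 53 min [ 0.0201 -0.0083  0.18  ] max [0.0439 0.0397 0.2188] pct2/98 [[0.0201, -0.0072, 0.1804], [0.0437, 0.0386, 0.2167]] mean [0.0354 0.0234 0.2017]
top 33 min [0.0221 0.005  0.2012] max [0.0547 0.0349 0.2181] pct2/98 [[0.0223, 0.0052, 0.2048], [0.0533, 0.0342, 0.2176]] mean [0.0421 0.0179 0.2119]
top well0 [(0, None), (33, [0.4631, -0.054, 0.0408])]
top well3 [(0, None), (33, [0.5108, -0.0414, 0.0403])]
top s1 [(30, [0.4552, -0.0071, 0.0417]), (30, [0.4564, -0.0063, 0.0413])]
top s5 [(32, [0.4891, 0.0512, 0.0407]), (32, [0.4899, 0.0515, 0.0412])]
top bottle [(230, [0.6305, -0.0043, 0.1383]), (228, [0.6308, -0.0045, 0.139])]
top bowl [(312, [0.7346, -0.0085, 0.0381]), (313, [0.734, -0.0074, 0.0382])]
scene well0 [(1, [0.4699, -0.0723, 0.0214]), (53, [0.4635, -0.0541, 0.0432])]
scene well3 [(0, None), (54, [0.5113, -0.0406, 0.042])]
scene s1 [(50, [0.4588, -0.0061, 0.0417]), (49, [0.458, -0.0067, 0.0423])]
scene s5 [(56, [0.4896, 0.0503, 0.0414]), (59, [0.4892, 0.051, 0.0418])]
scene bottle [(539, [0.6318, -0.0047, 0.1391]), (540, [0.6314, -0.0045, 0.1391])]
scene bowl [(357, [0.7113, -0.0164, 0.0389]), (362, [0.7127, -0.0151, 0.0393])]
```

View pics/shot21.png

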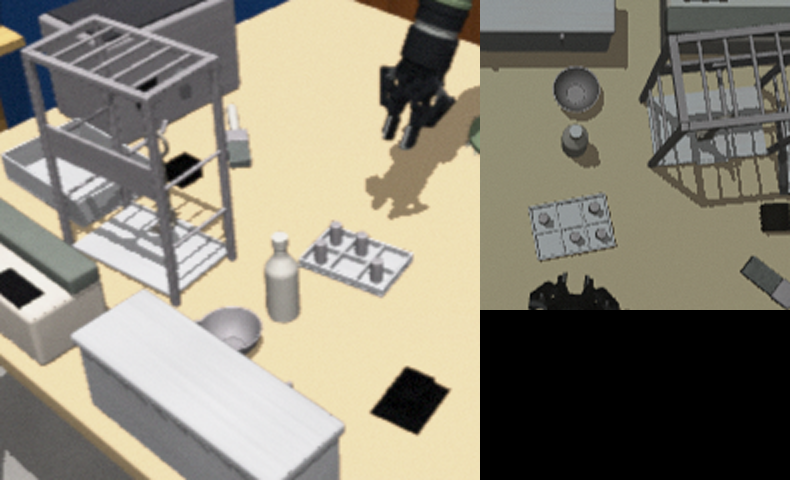

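```bash
python3 - <<'E'
from h import *
for n,bx in (("top",{"spareA":(205,222,240,255),"stringer":(188,170,204,228),"spareB":(438,224,466,250)}),("scene",{"spareA":(412,248,444,280),"stringer":(410,290,458,340),"spareB":(230,152,255,176)})):
    for k,(a,b,c,d) in bx.items():
        o=[]
        for i in (0,21):
            f=load(n,i)["frame"][b:d,a:c].astype(int); m=(f.max(-1)<60) if "spare" in k else ((f[...,2]-f[...,1])>15)
            v,u=np.nonzero(m); o.append((len(u),round(u.mean()+a,1),round(v.mean()+b,1)))
        print(n,k,o)
from rig import env
print(env.finish_job(), env.get_obs()["time_s"])
E
```

```text
top spareA [(263, np.float64(221.5), np.float64(237.7)), (262, np.float64(221.5), np.float64(237.6))]
top stringer [(108, np.float64(194.4), np.float64(199.1)), (109, np.float64(194.4), np.float64(198.9))]
top spareB [(276, np.float64(451.1), np.float64(235.8)), (272, np.float64(451.1), np.float64(235.7))]
scene spareA [(358, np.float64(427.3), np.float64(263.7)), (356, np.float64(427.3), np.float64(263.7))]
scene stringer [(214, np.float64(432.9), np.float64(316.2)), (215, np.float64(432.8), np.float64(316.3))]
scene spareB [(165, np.float64(240.6), np.float64(164.2)), (165, np.float64(240.4), np.float64(164.2))]
the job is handed in; nothing more can be done
the job is handed in; nothing more can be done
```

The job is done and handed in at about 31.6 s. The retractor hangs on the rack's hook, and both loose knobs stand upright in the carrier: knob A in well3, then knob B in well0.

- **Tilting the tool:** the moves only turn the tool about its own axis. I pitched it to about 32° below level for the rack by commanding poses just out of reach, so joint 3 (and once joint 2) ran close to its range limit. It was 66° below level for the knobs.
- **Retractor:** in the final pictures the ring's top is at about 218 mm, matching the expected hanging height. It rests about 10 mm in front of the nominal hook point, still on the bar's straight part. Nothing I measured on the way in and out suggests contact with the rack frame, as the wrist force stayed within about 2.5 N.
- **Knobs:** both tops read about 40–43 mm, as expected for a knob standing in a well. Their positions agree with the well centres; knob B is about 3 mm to the outside of well0 on purpose.
- **Everything else:** the stored knobs, bottle, bowl, stringer and both spare brackets match the first pictures to within about 2 mm or 0.3 pixels.

**Disagreements:**
- The hook measured about 16 mm left of the rack's mid-width in both cameras, although the description says mid-width. I followed the cameras.
- The gripper reads about 1.5 mm narrower than the stated sizes of the things it held.

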